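# Free the jammed tape tray with the release pin

### The job

The tray of the backup tape drive is locked in with a cartridge inside. Take the red-handled release pin from its stand, push its rod gently (never more than 15 N on the drive) through the yellow-ringed hole on top until the hidden latch gives, and keep it pressed until the tray has slid fully out; then put the pin back all the way down in its stand. Leave the cartridges, the box file and the case where they are.

Things in the scene. Friction and masses are not known exactly. Their poses are not given: they have to be found in the camera images.
- tray (a joint): Drive's tray: how far it is out of the front, in m. 0 = locked in, flush; 0.060 = fully out. While the latch is held pressed, a weak spring (4 N) slides it out by itself in about 1.5 s, and keeps it out. Its tail has a second catch: if the latch is let go too soon it stops at about 0.025 and the latch must be pressed again. No handle; it cannot be pulled out while latched.
- tray_front (a point): Middle of the tray's black front panel (154 mm wide, 48 mm high), 38 mm above the table.
- drive: Grey backup tape drive, 240 x 170 mm, 100 mm high, fixed. Origin at the centre of its underside; its -x axis points out of the front, the way the tray comes out; z up. Flat top. The hidden latch under the release hole is a flat level sprung pad, 26 x 46 mm, so a pin through the hole cannot miss it; it springs back when let go. The pin may press on the drive and its latch with at most 15 N.
- drive_hole (a point): Centre of the round hole in the drive's top face, level with that face (100 mm above the table), ringed in yellow, 60 mm behind the drive's centre; 11 mm wide, vertical, in a 6 mm plate. The latch pad lies 16 to 40 mm below the top face, unknown each time. Pressed down it resists with 5 to 6 N, rising to 9 N; after 6 to 7 mm it frees the tray; at about 11 mm is a hard stop.
- pin_grip (a point): Centre of the release pin's handle: red square block 20 x 20 mm, 50 mm high (black band near its top), whose sides lie along the x and y axes of this point, z up along the pin. Below the handle's underside (25 mm under this point) a round steel rod 6 mm thick runs 70 mm down to the tip. 40 to 85 g, loose.
- pin_tip (a point): Rounded tip of the pin's rod, 95 mm straight below the handle's centre. Same axes as the handle.
- stand_hole (a point): Centre of the mouth of the pin's home: yellow block 44 x 44 mm, 80 mm high on a thin dark 70 mm square foot, fixed. The point lies on its top face, 80 mm above the table. Vertical hole 11 mm across and 74 mm deep; the pin stands in it with the underside of its handle resting on the block's top.
- cartridge_a_mid (a point): Centre of a loose blue tape cartridge, 105 x 102 x 21.5 mm, lying flat. Leave alone.
- cartridge_b_mid (a point): Centre of a loose black tape cartridge, 105 x 102 x 21.5 mm, lying flat. Leave alone.
- box_file: Blue box file lying flat, 250 (x) x 320 (y) x 80 mm high, loose. Origin under its middle. Leave alone.
- yellow_case: Orange-yellow plastic case, 200 (x) x 150 (y) x 70 mm high, loose. Origin under its middle. Leave alone.

How it is judged:
By the outcome, as a careful person would: the job done as asked, in the order asked, and still so for the second after the job is handed in, with the robot touching nothing.
It also fails if it takes over 58 s, if anything falls off the work surface, if the arm or the gripper's body presses on something with over 40 N, if the wrist force passes 120 N, or if a joint passes its speed limit or range.

### The arm

A 6-joint arm with a two-finger parallel gripper is mounted at the origin on the work surface. World frame = base frame: x ahead of the robot, y to its left, z up, the work surface at z = 0. Lengths are in m, angles in rad, forces in N, time in s.
With the tool pointing down it reaches from about 0.35 to 0.975 m from the base axis. Payload 4.9 kg.
Tool frame: the origin (TCP) lies on the centre line of the jaws, within the pads' length; the fingertips stand 14 mm ahead of it and the grasp point (between the pads) lies 5 mm behind it (nose_length is the distance from the TCP to the fingertips, in m); y points along the fingers, x is the direction in which the jaws open and shut, and the axes are right-handed (so a half turn about y gives the same grasp; the last joint's range is limited). The gripper opens to 85 mm and grips with 20 to 120 N. Pads are 22 mm wide; open, the fingers measure 114 mm over their backs; the gripper's body (76 mm by 85 mm) begins 54 mm behind the grasp point. The pads swing forward as they close: fully open they stand 13 mm farther back than shut.
Start: joints at [-1.362, 0.053, 1.613, -0, 1.476, -0.119], TCP at [0.201, -0.592, 0.207] pointing down, gripper open.
Joint ranges: [-3.01, 3.01], [-1.01, 2.22], [0.06, 2.58], [-1.02, 4.17], [0.09, 2.62], [-3.14, 3.14]. Speed limits (rad/s): [2.57, 2.57, 3.14, 3.14, 3.14, 3.14].

### API

Orientations are given as a rotation vector (axis times angle).
In Python, from station import get_obs, get_image, finish_job, nose_length gives the robot as it stands.
- The arm moves only by the tool send_rows, never from a script. Its argument "deltas" is a list of rows, each a list of 7 numbers: the gripper's target within -1 to 1 (fully open at 1, half-way at 0, shut at -1), then the shift along the tool's x, y, z in m, then the turn, a rotation vector about the tool's x, y, z in degrees. In form: [[hand, tx, ty, tz, wx, wy, wz], ...]. A call has exactly 10 rows; each row is the pose to reach, as a shift and turn from the pose commanded when the call began, along the tool's axes at that moment; what a row does not reach only later rows make up. A row lasts 1/8 s, in which the tool goes at most 62.5 mm and 10.7 degrees, less where a joint would pass 70% of its speed; a pose out of reach is approached as far as the arm can. A call with a gripper value outside its range is refused whole. The fingers move at their own pace and stop on an object; "newtons" is the grip in N (left out, the last holds). Time passes only in rows, so rows that repeat a pose let the fingers close, or fill a call up. It gives the time, the measured TCP pose, the force and the opening at its end, in the units of the state.
- get_obs(): the state, without advancing time (a new reading comes with each control period).
- get_image(name): name is "scene" or "top" or "wrist"; returns a dict with "frame" (420x560x3 uint8, red, green, blue), "mtx" (3x3 intrinsics, pixels), "rvec" (rotation vector, rad) and "tvec" (3), from world to camera coordinates, as OpenCV has them. Camera axes: x right, y down, z forward; pixel columns grow to the right and rows downward; lengths in m; the calibration is good to about 2 mm. A picture is of the moment at which its call begins. There is no depth.
- finish_job(): hands the job in, once; it reports no verdict.
The state is a dict: "t": time; "q": joint angles; "dq": joint speeds; "effort": joint torques, N m; "tool_pos": TCP position; "tool_rot": TCP orientation; "contact_force": force on the tool from outside, world axes, zero at the start; "wrist_torque": the same for the moment, N m; "opening": finger opening in m.
Only numpy, scipy, OpenCV 4.12 (cv2) and the standard library are available. Lean on these libraries where they do the work, as an engineer would, in place of code of your own. Each camera call takes 0.05 s, during which the arm holds its last target.

## Working session

There is one attempt and no reset: what is moved stays moved. The work goes in short steps, Python scripts to look and compute and a tool call to move; the robot and the scene stay as the last step left them, time stands still between calls to the robot, and variables do not carry over. Pictures are saved under pics/ and viewed, and the job is handed in when it is done.

Besides the shell and the picture viewer there is one more tool, called after "Call:" by a JSON object that holds its "api" and its "payload", one argument or row to a line. send_rows: Moves the arm, as the interface text tells. Its arguments: {"type":"object","properties":{"deltas":{"type":"array"},"newtons":{"type":"number"}},"required":["deltas"]}

```bash
ls; mkdir -p pics; python3 - <<'E'
from station import *
import cv2
o=get_obs(); print({k:o[k] for k in ['t','tool_pos','tool_rot','contact_force','opening']}); 
try: print(nose_length)
except Exception as e: print(e)
for n in ['scene','top','wrist']:
    r=get_image(n); cv2.imwrite(f'pics/{n}0.png',r['frame'][:,:,::-1]); print(n,r['mtx'],r['rvec'],r['tvec'])
E
```

```text
pics
{'t': 0.0, 'tool_pos': array([ 0.20111372, -0.59104091,  0.20565131]), 'tool_rot': array([-1.34518872,  0.9654784 , -0.96294296]), 'contact_force': array([-0.0668127 ,  0.92765288,  0.11181865]), 'opening': 0.08512473548335339}
0.014
scene [[485.74259216   0.         273.37176025]
 [  0.         485.74259216 197.19650754]
 [  0.           0.           1.        ]] [ 1.48028594  1.93570375 -0.94658468] [ 0.00650214 -0.29885742  1.7591037 ]
top [[427.43943119   0.         278.18618501]
 [  0.         427.43943119 202.0235427 ]
 [  0.           0.           1.        ]] [ 2.14831292 -2.20319248  0.08300398] [0.18240154 0.59649787 1.2678377 ]
wrist [[359.80285469   0.         283.75484867]
 [  0.         359.80285469 211.5773858 ]
 [  0.           0.           1.        ]] [-2.34453626  1.6779405   0.26049497] [-0.62410346 -0.03941711  0.3799847 ]
```

View pics/scene0.png

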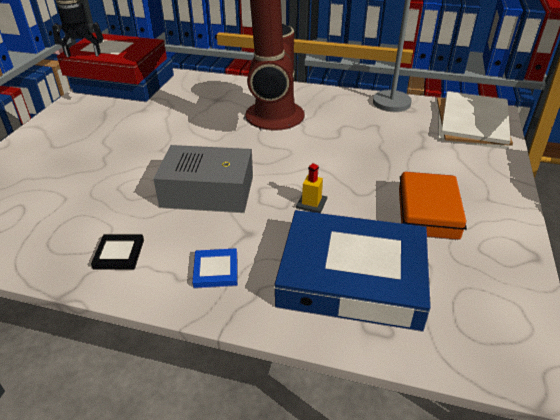

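View pics/top0.png

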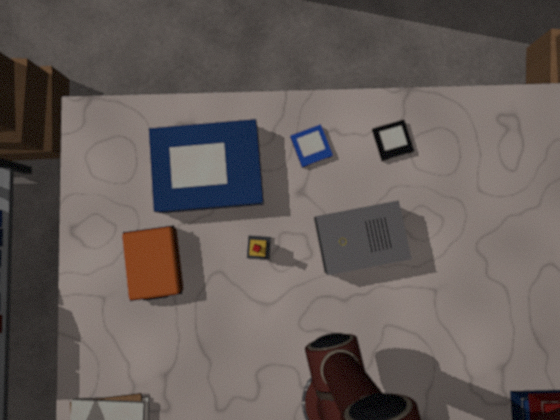

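View pics/wrist0.png

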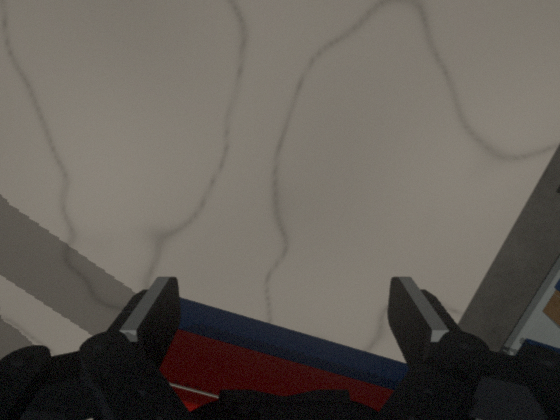

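```bash
python3 - <<'E'
from scipy.spatial.transform import Rotation as R
print(R.from_rotvec([-1.34518872,  0.9654784 , -0.96294296]).as_matrix())
E
```

```text
[[ 3.21972267e-01 -4.24627844e-04  9.46749005e-01]
 [-9.46746849e-01  2.03662692e-03  3.21972447e-01]
 [-2.06489298e-03 -9.99997836e-01  2.53722314e-04]]
```

```bash
python3 - <<'E'
import cv2
a=cv2.imread('pics/top0.png'); b=cv2.imread('pics/scene0.png')
cv2.imwrite('pics/t1.png',cv2.resize(a[220:280,230:310],None,fx=10,fy=10,interpolation=2))
cv2.imwrite('pics/t2.png',cv2.resize(a[190:290,300:430],None,fx=6,fy=6,interpolation=2))
cv2.imwrite('pics/s1.png',cv2.resize(b[155:215,280:350],None,fx=10,fy=10,interpolation=2))
cv2.imwrite('pics/s2.png',cv2.resize(b[140:215,150:260],None,fx=7,fy=7,interpolation=2))
E
```

```text
(no output)
```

View pics/t1.png

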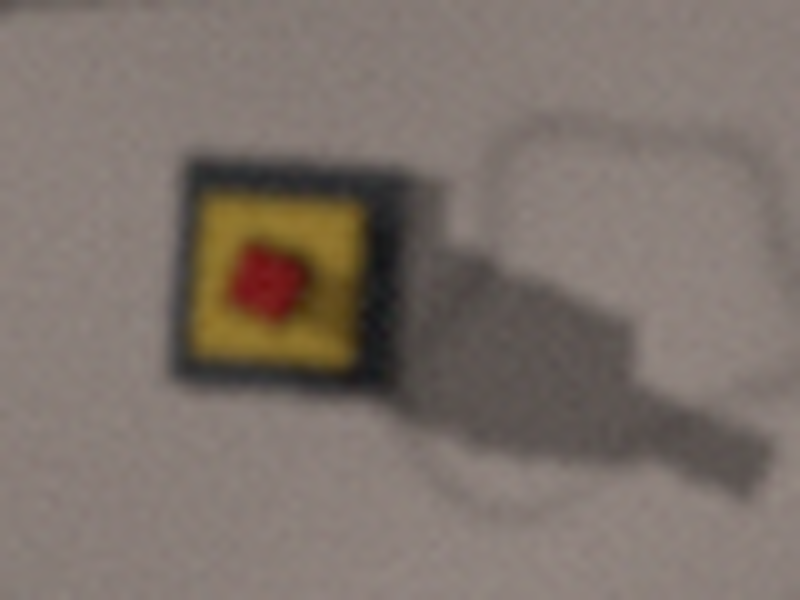

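View pics/t2.png

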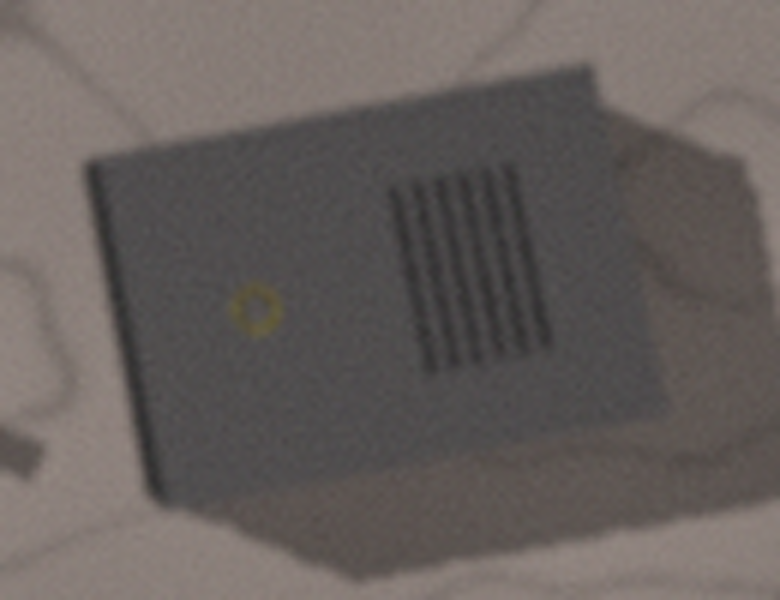

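View pics/s1.png

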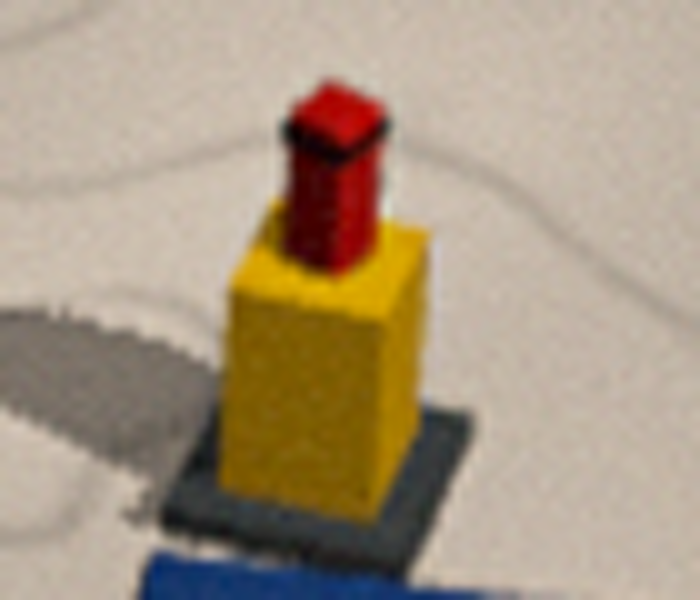

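View pics/s2.png

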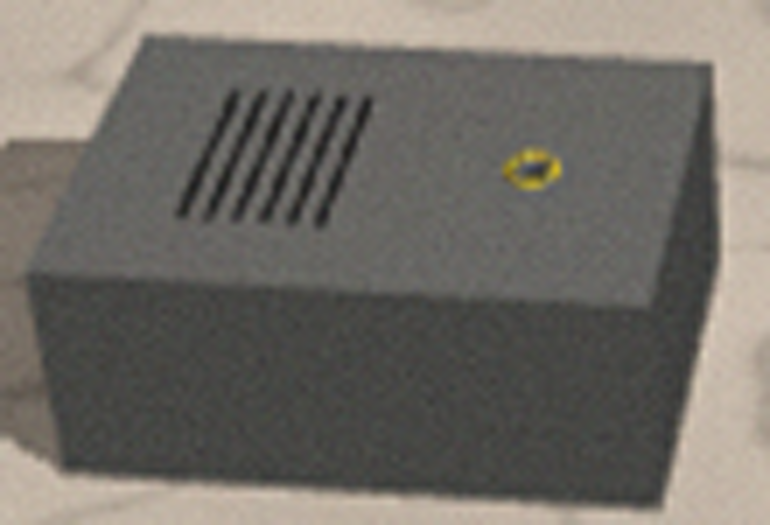

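```bash
cat > h.py <<'E'
import numpy as np, cv2
from scipy.spatial.transform import Rotation as R
from station import *
def ray(cam,uv,z):
    d=np.linalg.inv(cam['mtx'])@np.array([uv[0],uv[1],1.]); Rm=R.from_rotvec(np.ravel(cam['rvec'])).as_matrix()
    c=-Rm.T@np.ravel(cam['tvec']); d=Rm.T@d
    return c+d*(z-c[2])/d[2]
def crop(p,x0,y0,k): return (x0+(p[0]+.5)/k-.5, y0+(p[1]+.5)/k-.5)
def proj(cam,P):
    return cv2.projectPoints(np.array(P,float).reshape(-1,3),np.array(cam['rvec']),np.array(cam['tvec']),cam['mtx'],None)[0][:,0]
E
python3 - <<'E'
from h import *
np.set_printoptions(precision=4,suppress=True)
t=get_image('top'); s=get_image('scene')
print('hole T',ray(t,crop((257,309),300,190,6),.1),'S',ray(s,crop((532,169),150,140,7),.1))
print('handle top T',ray(t,crop((268,281),230,220,10),.13),'S',ray(s,crop((338,112),280,155,10),.13))
for cam,pts,a in((t,[(203,195),(368,205),(356,368),(190,358)],(230,220,10)),(s,[(272,200),(428,235),(385,320),(230,285)],(280,155,10))):
    c=np.array([ray(cam,crop(p,*a),.08) for p in pts]); print('stand',c.mean(0)); print(np.degrees(np.arctan2(*(np.roll(c,-1,0)-c)[:,1::-1].T)))
for cam,pts,a in((t,[(90,160),(590,65),(665,415),(165,505)],(300,190,6)),(s,[(145,35),(712,65),(655,305),(28,272)],(150,140,7))):
    c=np.array([ray(cam,crop(p,*a),.1) for p in pts]); print('drive',c.mean(0)); e=np.roll(c,-1,0)-c; print(np.degrees(np.arctan2(*e[:,1::-1].T)),np.linalg.norm(e,axis=1))
# handle corners
for cam,pts,a in((t,[(258,237),(315,263),(275,325),(225,290)],(230,220,10)),(s,[(332,78),(388,118),(340,155),(284,122)],(280,155,10))):
    c=np.array([ray(cam,crop(p,*a),.13) for p in pts]); print('handle',c.mean(0)); e=np.roll(c,-1,0)-c; print(np.degrees(np.arctan2(*e[:,1::-1].T)),np.linalg.norm(e,axis=1))
print(get_obs()['t'])
E
```

```text
hole T [ 0.4794 -0.0118  0.1   ] S [ 0.4783 -0.0102  0.1   ]
handle top T [0.4676 0.23   0.13  ] S [0.4698 0.2332 0.13  ]
stand [0.4663 0.2298 0.08  ]
[-94.8778 174.4755  85.1703  -5.694 ]
stand [0.4672 0.2322 0.08  ]
[ 83.3243  -5.2674 -96.2684 176.507 ]
drive [ 0.4891 -0.0689  0.1   ]
[ -80.6904 -170.6744   98.7008   10.436 ] [0.2415 0.1677 0.2383 0.1652]
drive [ 0.4893 -0.0679  0.1   ]
[  99.0507   10.1305  -80.2884 -170.1413] [0.2391 0.1656 0.2399 0.1683]
handle [0.4682 0.23   0.13  ]
[-115.7911  145.7404   53.8457  -33.2792] [0.0173 0.0202 0.0168 0.0171]
handle [0.4727 0.2333 0.13  ]
[  51.092   -23.8987 -122.5594  161.0839] [0.0231 0.0215 0.0204 0.0245]
0.25
```

```bash
cat >> h.py <<'E'
def Rdown(yaw):
    c,s=np.cos(np.radians(yaw)),np.sin(np.radians(yaw))
    x=np.array([c,s,0]); y=np.array([0,0,-1.]); return np.column_stack([x,y,np.cross(x,y)])
def deltas(p0,R0,targets):
    # targets: (pos, yaw or None)
    for p,yaw in targets:
        d=R0.T@(np.array(p)-np.array(p0)); w=np.degrees(R.from_matrix(R0.T@Rdown(yaw)).as_rotvec())
        print(np.round(d,4),np.round(w,2))
E
python3 - <<'E'
from h import *
np.set_printoptions(precision=4,suppress=True)
o=get_obs(); R0=R.from_rotvec(o['tool_rot']).as_matrix()
yaw0=np.degrees(np.arctan2(R0[1,0],R0[0,0])); print(yaw0,o['tool_pos'])
deltas(o['tool_pos'],R0,[((.22,-.55,.27),yaw0),((.42,-.2,.27),yaw0),((.46,0.1,.27),-50),((.45,.215,.25),-30)])
E
```

```text
-71.21691423588513 [ 0.2012 -0.5914  0.2063]
[-0.0332 -0.0636  0.0312] [-0.01 -0.   -0.05]
[-0.3002 -0.0634  0.3332] [-0.01 -0.   -0.05]
[-0.5713 -0.0631  0.4677] [ -0.02 -21.22  -0.05]
[-0.6834 -0.043   0.4952] [ -0.03 -41.22  -0.05]
```

Call:
{"api": "send_rows", "payload": {
  "deltas": [
    [1, -0.03, -0.05, 0.03, 0, 0, 0],
    [1, -0.06, -0.064, 0.08, 0, 0, 0],
    [1, -0.1, -0.064, 0.125, 0, 0, 0],
    [1, -0.14, -0.064, 0.17, 0, 0, 0],
    [1, -0.18, -0.064, 0.215, 0, 0, 0],
    [1, -0.22, -0.064, 0.26, 0, 0, 0],
    [1, -0.26, -0.064, 0.305, 0, -5, 0],
    [1, -0.305, -0.064, 0.335, 0, -10, 0],
    [1, -0.36, -0.064, 0.36, 0, -15, 0],
    [1, -0.415, -0.064, 0.385, 0, -20, 0]
  ]
}}

```text
t: 1.5
tool_pos: [0.432, -0.073, 0.2709]
tool_rot: [-1.456, 0.695, -0.696]
contact_force: [1.0, 0.3, -0.0]
opening: 0.0854
```

```bash
python3 - <<'E'
from h import *
np.set_printoptions(precision=4,suppress=True)
o=get_obs(); R0=R.from_rotvec(o['tool_rot']).as_matrix()
yaw0=np.degrees(np.arctan2(R0[1,0],R0[0,0])); print(yaw0,o['tool_pos'],o['t'],o['dq'],o['contact_force'])
deltas(o['tool_pos'],R0,[((.435,.21,.26),-30)])
E
```

```text
-51.07868743614888 [ 0.432  -0.073   0.2709] 1.5 [ 1.0604 -0.1766  0.1251 -0.0008  0.0479  0.355 ] [ 0.9692  0.3399 -0.0193]
[-0.2183  0.0109  0.1801] [ -0.02 -21.08   0.03]
```

Call:
{"api": "send_rows", "payload": {
  "deltas": [
    [1, -0.045, 0, 0.036, 0, -5, 0],
    [1, -0.09, 0, 0.072, 0, -10, 0],
    [1, -0.135, 0, 0.11, 0, -15, 0],
    [1, -0.18, 0.005, 0.15, 0, -20, 0],
    [1, -0.218, 0.01, 0.18, 0, -21, 0],
    [1, -0.218, 0.01, 0.18, 0, -21, 0],
    [1, -0.218, 0.01, 0.18, 0, -21, 0],
    [1, -0.218, 0.01, 0.18, 0, -21, 0],
    [1, -0.218, 0.01, 0.18, 0, -21, 0],
    [1, -0.218, 0.01, 0.18, 0, -21, 0]
  ]
}}

```text
t: 2.75
tool_pos: [0.4361, 0.2072, 0.2611]
tool_rot: [-1.531, 0.414, -0.415]
contact_force: [-0.2, -1.1, -0.2]
opening: 0.0853
```

```bash
python3 - <<'E'
from h import *
np.set_printoptions(precision=4,suppress=True)
o=get_obs(); R0=R.from_rotvec(o['tool_rot']).as_matrix()
print(R0,o['tool_pos'],o['t'],o['dq'],o['contact_force'])
w=get_image('wrist'); cv2.imwrite('pics/w1.png',w['frame'][:,:,::-1])
Rm=R.from_rotvec(np.ravel(w['rvec'])).as_matrix(); print(-Rm.T@np.ravel(w['tvec']),Rm)
print(proj(w,[(.467,.231,.13),(.467,.231,.08)]))
np.savez('w1.npz',**w)
E
```

```text
[[ 0.8634  0.0004  0.5045]
 [-0.5045  0.0001  0.8634]
 [ 0.0003 -1.      0.0003]] [0.4361 0.2072 0.2611] 2.75 [ 0.0064  0.0033  0.0003 -0.0022  0.0018  0.0014] [-0.1877 -1.0548 -0.2097]
[0.4746 0.2736 0.4283] [[ 0.8636 -0.5042  0.001 ]
 [-0.4811 -0.8235  0.3007]
 [-0.1508 -0.2601 -0.9537]]
[[301.4692 149.7929]
 [298.9669 142.6418]]
```

View pics/w1.png

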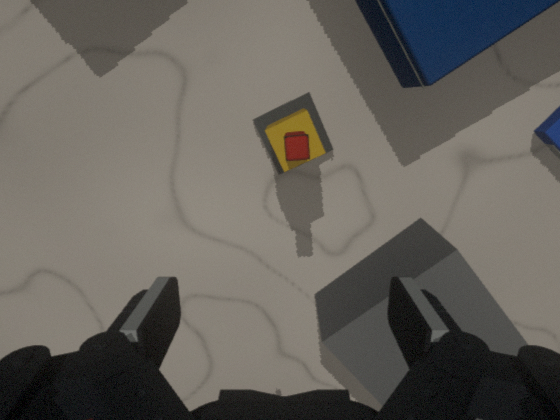

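```bash
python3 - <<'E'
import cv2
a=cv2.imread('pics/w1.png')
cv2.imwrite('pics/w1c.png',cv2.resize(a[85:185,245:345],None,fx=6,fy=6,interpolation=2))
E
```

```text
(no output)
```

View pics/w1c.png

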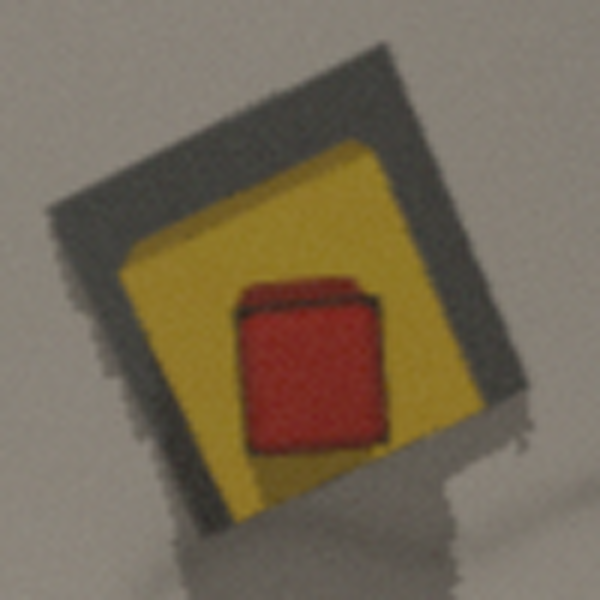

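```bash
python3 - <<'E'
from h import *
np.set_printoptions(precision=4,suppress=True)
w=dict(np.load('w1.npz'))
a=(245,85,6)
for z,pts in((.13,[(238,308),(380,296),(387,442),(249,452)]),(.08,[(122,270),(372,150),(484,407),(235,522)])):
    c=np.array([ray(w,crop(p,*a),z) for p in pts]); print(c.mean(0)); e=np.roll(c,-1,0)-c; print(np.degrees(np.arctan2(*e[:,1::-1].T)),np.linalg.norm(e,axis=1))
E
```

```text
[0.4648 0.2348 0.13  ]
[ -25.5318 -116.3278  153.8722   64.1887] [0.0193 0.0199 0.0192 0.0197]
[0.4645 0.234  0.08  ]
[ -5.2888 -95.0154 174.7873  83.5977] [0.0432 0.044  0.0442 0.0441]
```

```bash
python3 - <<'E'
from h import *
o=get_obs(); R0=R.from_rotvec(o['tool_rot']).as_matrix()
deltas(o['tool_pos'],R0,[((.466,.233,.2),-26),((.466,.233,.105),-26)])
E
```

```text
[0.0129 0.0611 0.0372] [-0.01 -4.28  0.02]
[0.0129 0.1561 0.0372] [-0.01 -4.28  0.02]
```

Call:
{"api": "send_rows", "payload": {
  "deltas": [
    [1, 0.0129, 0.03, 0.0372, 0, -4.3, 0],
    [1, 0.0129, 0.06, 0.0372, 0, -4.3, 0],
    [1, 0.0129, 0.085, 0.0372, 0, -4.3, 0],
    [1, 0.0129, 0.11, 0.0372, 0, -4.3, 0],
    [1, 0.0129, 0.13, 0.0372, 0, -4.3, 0],
    [1, 0.0129, 0.145, 0.0372, 0, -4.3, 0],
    [1, 0.0129, 0.156, 0.0372, 0, -4.3, 0],
    [0.4, 0.0129, 0.156, 0.0372, 0, -4.3, 0],
    [0, 0.0129, 0.156, 0.0372, 0, -4.3, 0],
    [-0.2, 0.0129, 0.156, 0.0372, 0, -4.3, 0]
  ],
  "newtons": 40
}}

```text
t: 4.05
tool_pos: [0.4664, 0.2337, 0.1059]
tool_rot: [-1.541, 0.354, -0.356]
contact_force: [0.4, 0.2, 0.2]
opening: 0.0344
```

```bash
python3 - <<'E'
from h import *
o=get_obs();print(o['tool_pos'],o['opening'],o['contact_force'])
w=get_image('wrist'); cv2.imwrite('pics/w2.png',w['frame'][:,:,::-1])
E
```

```text
[0.4663878  0.23371823 0.10589911] 0.03440190723457548 [0.44175251 0.15075996 0.15915247]
```

View pics/w2.png

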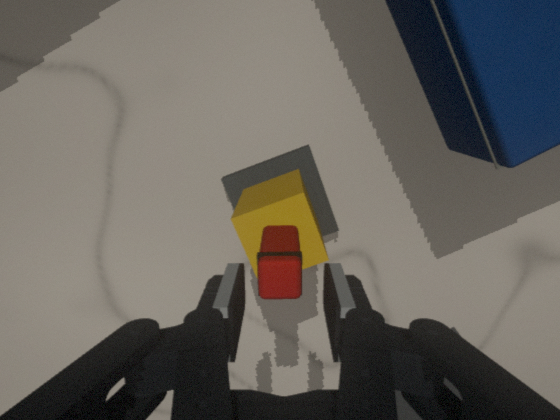

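```bash
python3 - <<'E'
from h import *
o=get_obs();R0=R.from_rotvec(o['tool_rot']).as_matrix();p=o['tool_pos']
w=get_image('wrist'); 
np.set_printoptions(precision=1,suppress=True)
P=[p+R0@np.array(v) for v in [(0,.014,0),(0,0,0),(0,-.005,0),(0,-.024,0),(.017,.014,.011),(.017,.014,-.011)]]
print(proj(w,P))
a=w['frame'][:,:,::-1]
cv2.imwrite('pics/w2c.png',cv2.resize(a[205:335,200:360],None,fx=5,fy=5,interpolation=2))
np.savez('w2.npz',**w)
E
```

```text
[[283.9 245.9]
 [283.9 256.7]
 [283.9 261. ]
 [284.  279.5]
 [315.6 226.9]
 [314.6 264.3]]
```

View pics/w2c.png

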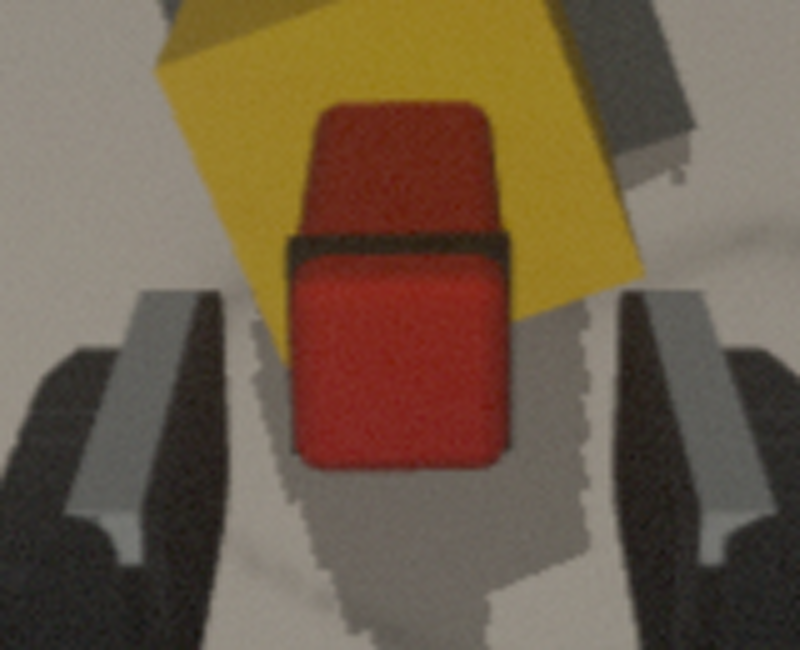

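Call:
{"api": "send_rows", "payload": {
  "deltas": [
    [-0.2, -0.002, 0.002, 0.0005, 0, 0, 0],
    [-0.4, -0.002, 0.002, 0.0005, 0, 0, 0],
    [-0.6, -0.002, 0.002, 0.0005, 0, 0, 0],
    [-0.8, -0.002, 0.002, 0.0005, 0, 0, 0],
    [-1, -0.002, 0.002, 0.0005, 0, 0, 0],
    [-1, -0.002, 0.002, 0.0005, 0, 0, 0],
    [-1, -0.002, 0.002, 0.0005, 0, 0, 0],
    [-1, -0.002, 0.002, 0.0005, 0, 0, 0],
    [-1, -0.002, 0.002, 0.0005, 0, 0, 0],
    [-1, -0.002, 0.002, 0.0005, 0, 0, 0]
  ],
  "newtons": 50
}}

```text
t: 5.4
tool_pos: [0.4643, 0.2348, 0.103]
tool_rot: [-1.541, 0.355, -0.355]
contact_force: [-0.4, 0.3, 1.2]
opening: 0.0174
```

```bash
python3 - <<'E'
from h import *
o=get_obs();R0=R.from_rotvec(o['tool_rot']).as_matrix();p=o['tool_pos']
w=get_image('wrist'); 
np.set_printoptions(precision=4,suppress=True)
print(p,o['opening'],o['contact_force'],o['wrist_torque'],np.degrees(np.arctan2(R0[1,0],R0[0,0])))
print(proj(w,[p+R0@np.array(v) for v in [(0,-.024,0)]]))
a=w['frame'][:,:,::-1]
cv2.imwrite('pics/w3c.png',cv2.resize(a[205:335,200:360],None,fx=5,fy=5,interpolation=2))
np.savez('w3.npz',**w)
E
```

```text
[0.4643 0.2348 0.103 ] 0.017354146532732755 [-0.3587  0.3149  1.2444] [0.0063 0.0743 0.0174] -25.922888081376513
[[284.0087 279.5503]]
```

View pics/w3c.png

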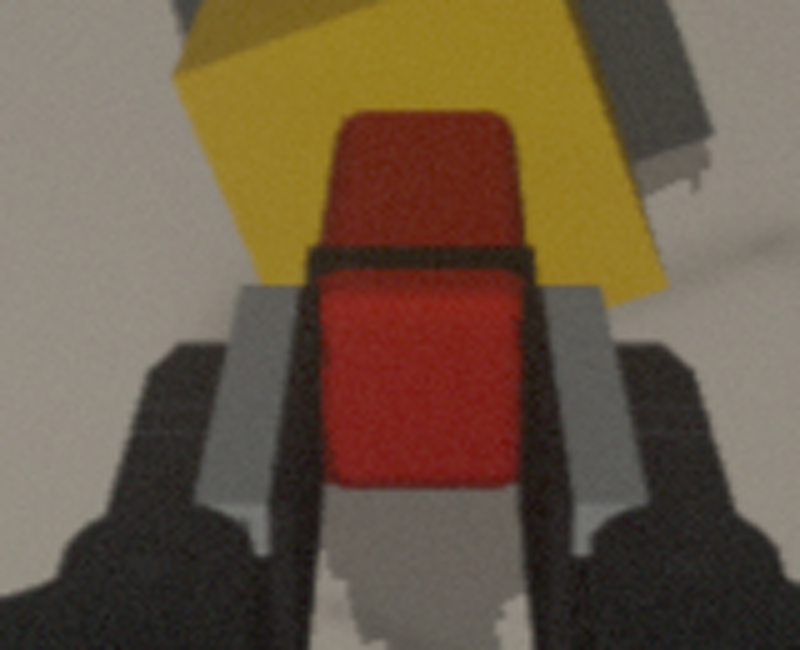

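```bash
python3 - <<'E'
from h import *
np.set_printoptions(precision=4,suppress=True)
o=get_obs();R0=R.from_rotvec(o['tool_rot']).as_matrix();p=o['tool_pos']
w=dict(np.load('w3.npz'))
print(proj(w,[p+R0@np.array(v) for v in [(0,-.027,0),(0,-.027,.001)]]))
deltas(p,Rdown(-25.92),[((.476,-.009,.22),-25.92)])
E
```

```text
[[283.9863 282.7993]
 [283.9875 280.7447]]
[ 0.1171 -0.117  -0.2142] [0. 0. 0.]
```

Call:
{"api": "send_rows", "payload": {
  "deltas": [
    [-1, 0, -0.01, 0, 0, 0, 0],
    [-1, 0, -0.025, 0, 0, 0, 0],
    [-1, 0, -0.04, 0, 0, 0, 0],
    [-1, 0, -0.055, 0, 0, 0, 0],
    [-1, 0, -0.075, 0, 0, 0, 0],
    [-1, 0, -0.095, 0, 0, 0, 0],
    [-1, 0, -0.115, 0, 0, 0, 0],
    [-1, 0, -0.115, 0, 0, 0, 0],
    [-1, 0, -0.115, 0, 0, 0, 0],
    [-1, 0, -0.115, 0, 0, 0, 0]
  ]
}}

```text
t: 6.7
tool_pos: [0.4635, 0.2346, 0.2166]
tool_rot: [-1.543, 0.356, -0.353]
contact_force: [-0.6, -0.5, 0.3]
opening: 0.0177
```

```bash
python3 - <<'E'
from h import *
np.set_printoptions(precision=4,suppress=True)
o=get_obs();R0=R.from_rotvec(o['tool_rot']).as_matrix();p=o['tool_pos']
print(p,o['opening'],o['contact_force'],o['wrist_torque'],R0)
w=get_image('wrist'); cv2.imwrite('pics/w4.png',w['frame'][:,:,::-1])
deltas(p,R0,[((.476,-.009,.22),-25.92)])
print(proj(w,[p+R0@np.array(v) for v in [(0,-.027,0),(0,.023,0),(0,.093,0)]]))
np.savez('w4.npz',**w)
E
```

```text
[0.4635 0.2346 0.2166] 0.01773864902717002 [-0.6358 -0.4894  0.2651] [-0.0002 -0.0179 -0.0103] [[ 0.8994 -0.0022  0.4371]
 [-0.4371 -0.0007  0.8994]
 [-0.0016 -1.     -0.0016]]
[ 0.1177 -0.0033 -0.2136] [ 0.09  0.   -0.09]
[[283.9596 282.8495]
 [283.845  239.7636]
 [283.7523 204.8867]]
```

View pics/w4.png

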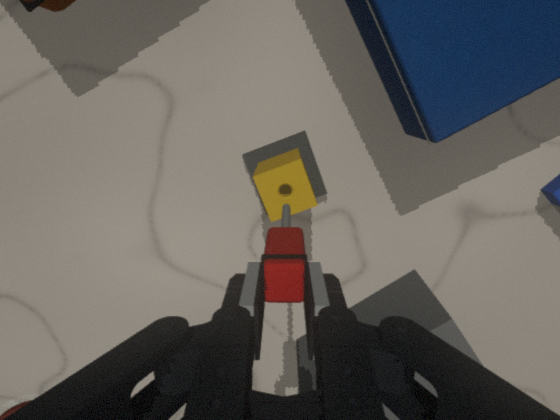

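Call:
{"api": "send_rows", "payload": {
  "deltas": [
    [-1, 0.015, -0.003, -0.025, 0, 0, 0],
    [-1, 0.037, -0.003, -0.065, 0, 0, 0],
    [-1, 0.06, -0.003, -0.107, 0, 0, 0],
    [-1, 0.08, -0.003, -0.15, 0, 0, 0],
    [-1, 0.1, -0.003, -0.185, 0, 0, 0],
    [-1, 0.113, -0.003, -0.206, 0, 0, 0],
    [-1, 0.1177, -0.003, -0.2136, 0, 0, 0],
    [-1, 0.1177, -0.003, -0.2136, 0, 0, 0],
    [-1, 0.1177, -0.003, -0.2136, 0, 0, 0],
    [-1, 0.1177, -0.003, -0.2136, 0, 0, 0]
  ]
}}

```text
t: 8.0
tool_pos: [0.4766, -0.0079, 0.2209]
tool_rot: [-1.542, 0.354, -0.354]
contact_force: [0.2, 0.5, -0.1]
opening: 0.0174
```

```bash
python3 - <<'E'
from h import *
np.set_printoptions(precision=4,suppress=True)
o=get_obs();R0=R.from_rotvec(o['tool_rot']).as_matrix();p=o['tool_pos']
print(p,o['opening'],o['contact_force'],R0)
for n in ['wrist','scene','top']:
    w=get_image(n); cv2.imwrite(f'pics/5{n}.png',w['frame'][:,:,::-1]); np.savez(f'5{n}.npz',**w)
    tip=proj(w,[p+R0@np.array((0,.093,0.001))])[0]; print(n,tip, proj(w,[(.476,-.008,.1)]))
    k=8; x0,y0=int(tip[0]-40),int(tip[1]-35); print(x0,y0)
    cv2.imwrite(f'pics/5{n}c.png',cv2.resize(w['frame'][y0:y0+70,x0:x0+80,::-1],None,fx=k,fy=k,interpolation=2))
E
```

```text
[ 0.4766 -0.0079  0.2209] 0.017400591685077738 [ 0.2448  0.5189 -0.1032] [[ 0.9    -0.0001  0.4358]
 [-0.4358  0.0002  0.9   ]
 [-0.0002 -1.      0.0001]]
wrist [283.76  203.585] [[283.1284 195.7705]]
243 168
scene [226.1089 155.1503] [[226.597  163.3639]]
186 120
top [342.1358 242.0483] [[341.1149 242.309 ]]
302 207
```

View pics/5wristc.png

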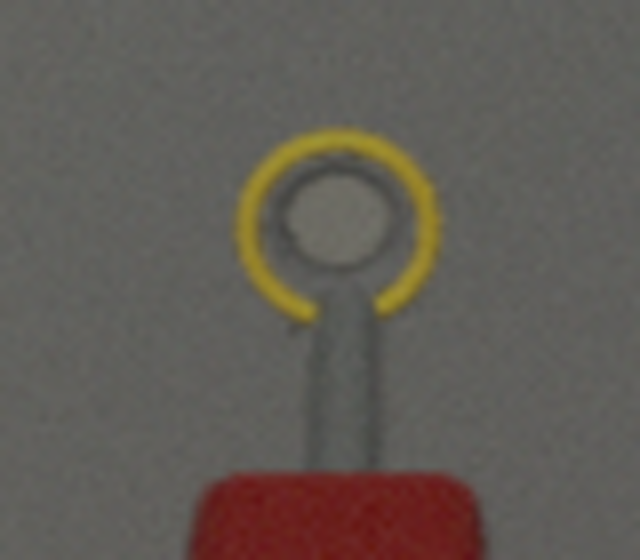

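View pics/5scenec.png

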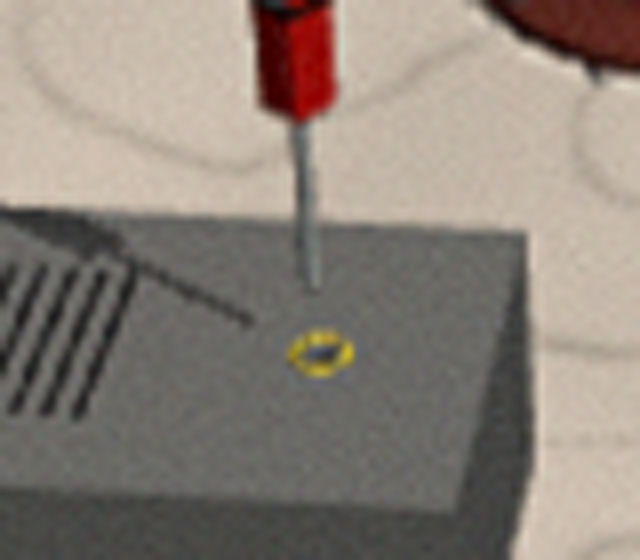

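View pics/5top.png

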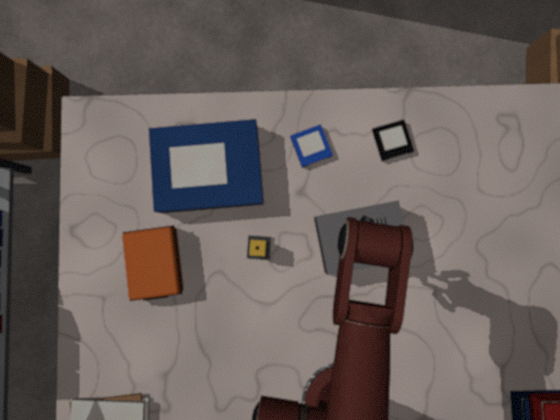

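```bash
python3 - <<'E'
from h import *
np.set_printoptions(precision=4,suppress=True)
p=np.array([ 0.4766,-0.0079,0.2209]); R0=Rdown(-25.84)
w=dict(np.load('5wrist.npz')); s=dict(np.load('5scene.npz'))
h=ray(w,crop((338,228),243,168,8),.1); t=ray(w,crop((346,289),243,168,8),.1279)
print('wrist hole',h,'tip',t, 'tool diff',R0.T@(h-t))
# scene: ring centre, tip
h2=ray(s,crop((320,353),186,120,8),.1); t2=ray(s,crop((314,290),186,120,8),.1279)
print('scene hole',h2,'tip',t2,'diff',h2-t2, R0.T@(h2-t2))
print('tip off tool',R0.T@(t-p), R0.T@(t2-p))
E
```

```text
wrist hole [ 0.4771 -0.0088  0.1   ] tip [ 0.4784 -0.0077  0.1279] tool diff [-0.0007  0.0279 -0.0016]
scene hole [ 0.4782 -0.0102  0.1   ] tip [ 0.4811 -0.0093  0.1279] diff [-0.0029 -0.001  -0.0279] [-0.0022  0.0279 -0.0021]
tip off tool [0.0016 0.093  0.001 ] [0.0046 0.093  0.0007]
```

Call:
{"api": "send_rows", "payload": {
  "deltas": [
    [-1, -0.0013, 0.005, -0.0018, 0, 0, 0],
    [-1, -0.0013, 0.01, -0.0018, 0, 0, 0],
    [-1, -0.0013, 0.015, -0.0018, 0, 0, 0],
    [-1, -0.0013, 0.02, -0.0018, 0, 0, 0],
    [-1, -0.0013, 0.023, -0.0018, 0, 0, 0],
    [-1, -0.0013, 0.023, -0.0018, 0, 0, 0],
    [-1, -0.0013, 0.023, -0.0018, 0, 0, 0],
    [-1, -0.0013, 0.023, -0.0018, 0, 0, 0],
    [-1, -0.0013, 0.023, -0.0018, 0, 0, 0],
    [-1, -0.0013, 0.023, -0.0018, 0, 0, 0]
  ]
}}

```text
t: 9.4
tool_pos: [0.4747, -0.0098, 0.198]
tool_rot: [-1.542, 0.355, -0.355]
contact_force: [-0.1, -0.2, 0.1]
opening: 0.0175
```

```bash
python3 - <<'E'
from h import *
np.set_printoptions(precision=4,suppress=True)
o=get_obs();R0=R.from_rotvec(o['tool_rot']).as_matrix();p=o['tool_pos']
print(p,o['opening'],o['contact_force'])
for n in ['wrist','scene']:
    w=get_image(n); np.savez(f'6{n}.npz',**w)
    tip=proj(w,[p+R0@np.array((0,.093,0.001))])[0]; 
    k=8; x0,y0=int(tip[0]-40),int(tip[1]-35); print(n,tip,x0,y0)
    cv2.imwrite(f'pics/6{n}c.png',cv2.resize(w['frame'][y0:y0+70,x0:x0+80,::-1],None,fx=k,fy=k,interpolation=2))
E
```

```text
[ 0.4747 -0.0098  0.198 ] 0.01748729187789824 [-0.0867 -0.16    0.1322]
wrist [283.7503 203.5892] 243 168
scene [226.262  161.6588] 186 126
```

View pics/6wristc.png

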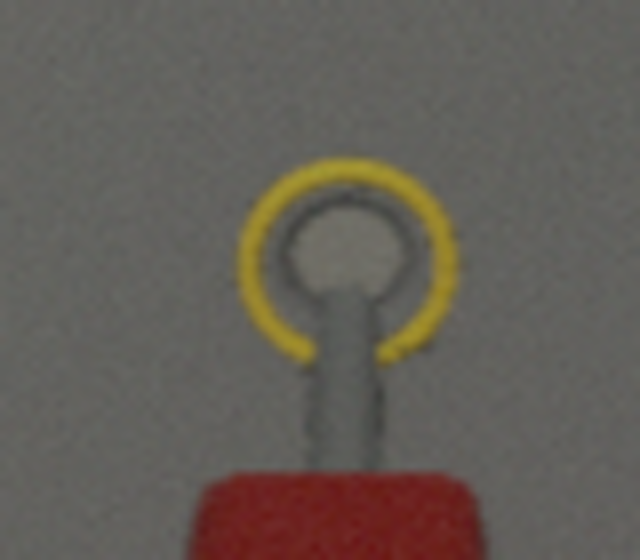

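View pics/6scenec.png

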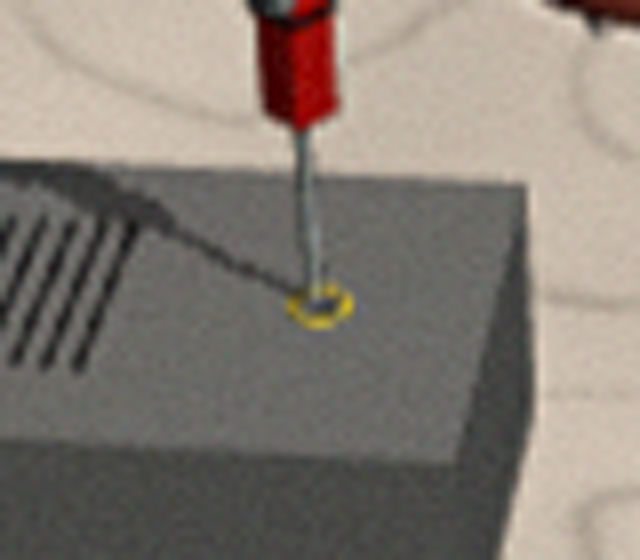

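```bash
python3 - <<'E'
from h import *
np.set_printoptions(precision=4,suppress=True)
p=np.array([ 0.4747,-0.0098,0.198]); R0=Rdown(-25.84)
w=dict(np.load('6wrist.npz')); s=dict(np.load('6scene.npz'))
h=ray(w,crop((349,263.5),243,168,8),.1); t=ray(w,crop((346,289),243,168,8),.105)
print('wrist hole',h,'tip',t, 'tool diff',R0.T@(h-t))
h2=ray(s,crop((320,304),186,126,8),.1); t2=ray(s,crop((317,288),186,126,8),.105)
print('scene hole',h2,'tip',t2,'diff',h2-t2, R0.T@(h2-t2))
E
```

```text
wrist hole [ 0.4773 -0.0088  0.1   ] tip [ 0.4766 -0.0096  0.105 ] tool diff [0.0003 0.005  0.0011]
scene hole [ 0.4776 -0.0104  0.1   ] tip [ 0.4755 -0.0119  0.105 ] diff [ 0.0021  0.0015 -0.005 ] [0.0013 0.005  0.0023]
```

Call:
{"api": "send_rows", "payload": {
  "deltas": [
    [-1, 0.0006, 0, 0.0014, 0, 0, 0],
    [-1, 0.0006, 0, 0.0014, 0, 0, 0],
    [-1, 0.0006, 0.001, 0.0014, 0, 0, 0],
    [-1, 0.0006, 0.002, 0.0014, 0, 0, 0],
    [-1, 0.0006, 0.003, 0.0014, 0, 0, 0],
    [-1, 0.0006, 0.004, 0.0014, 0, 0, 0],
    [-1, 0.0006, 0.005, 0.0014, 0, 0, 0],
    [-1, 0.0006, 0.006, 0.0014, 0, 0, 0],
    [-1, 0.0006, 0.007, 0.0014, 0, 0, 0],
    [-1, 0.0006, 0.007, 0.0014, 0, 0, 0]
  ]
}}

```text
t: 10.75
tool_pos: [0.4758, -0.0088, 0.1908]
tool_rot: [-1.542, 0.355, -0.355]
contact_force: [0.3, 0.9, -1.7]
opening: 0.0173
```

```bash
cat > look.py <<'E'
from h import *
import sys
np.set_printoptions(precision=4,suppress=True)
o=get_obs();R0=R.from_rotvec(o['tool_rot']).as_matrix();p=o['tool_pos']
print(o['t'],p,o['opening'],o['contact_force'],o['wrist_torque'])
n=sys.argv[1]; tag=sys.argv[2]
w=get_image(n); np.savez(f'{tag}{n}.npz',**w)
tip=proj(w,[p+R0@np.array((0.0016,.093,0.001))])[0]; print(tip)
k=8; x0,y0=int(tip[0]-40),int(tip[1]-35); print(n,tip,x0,y0)
cv2.imwrite(f'pics/{tag}{n}c.png',cv2.resize(w['frame'][y0:y0+70,x0:x0+80,::-1],None,fx=k,fy=k,interpolation=2))
E
python3 look.py wrist 7
```

```text
10.75 [ 0.4758 -0.0088  0.1908] 0.017289192402406218 [ 0.3032  0.8511 -1.7442] [ 0.0283 -0.0359  0.0077]
[285.8642 203.6003]
wrist [285.8642 203.6003] 245 168
```

View pics/7wristc.png

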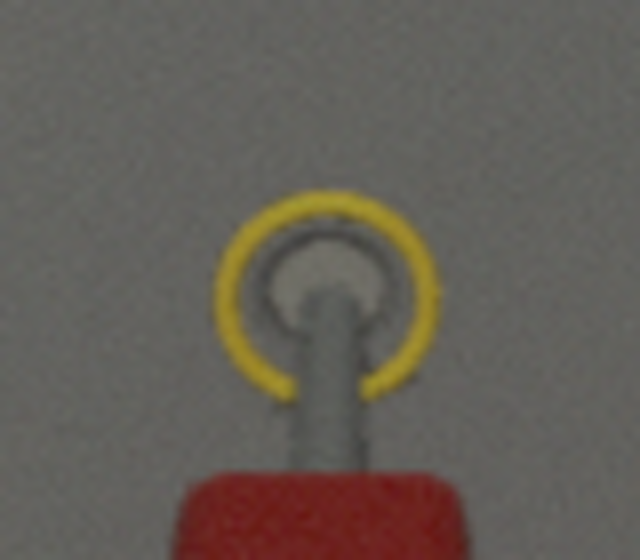

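Call:
{"api": "send_rows", "payload": {
  "deltas": [
    [-1, -0.0003, 0.001, -0.0006, 0, 0, 0],
    [-1, -0.0003, 0.002, -0.0006, 0, 0, 0],
    [-1, -0.0003, 0.0035, -0.0006, 0, 0, 0],
    [-1, -0.0003, 0.005, -0.0006, 0, 0, 0],
    [-1, -0.0003, 0.0065, -0.0006, 0, 0, 0],
    [-1, -0.0003, 0.008, -0.0006, 0, 0, 0],
    [-1, -0.0003, 0.0095, -0.0006, 0, 0, 0],
    [-1, -0.0003, 0.011, -0.0006, 0, 0, 0],
    [-1, -0.0003, 0.012, -0.0006, 0, 0, 0],
    [-1, -0.0003, 0.012, -0.0006, 0, 0, 0]
  ]
}}

```text
t: 12.05
tool_pos: [0.4753, -0.0092, 0.1788]
tool_rot: [-1.542, 0.355, -0.355]
contact_force: [-0.8, -0.6, 0.1]
opening: 0.0173
```

```bash
python3 look.py wrist 8
```

```text
12.05 [ 0.4753 -0.0092  0.1788] 0.017250775736823494 [-0.7968 -0.6081  0.0957] [0.0155 0.042  0.0281]
[285.8789 203.593 ]
wrist [285.8789 203.593 ] 245 168
```

View pics/8wristc.png

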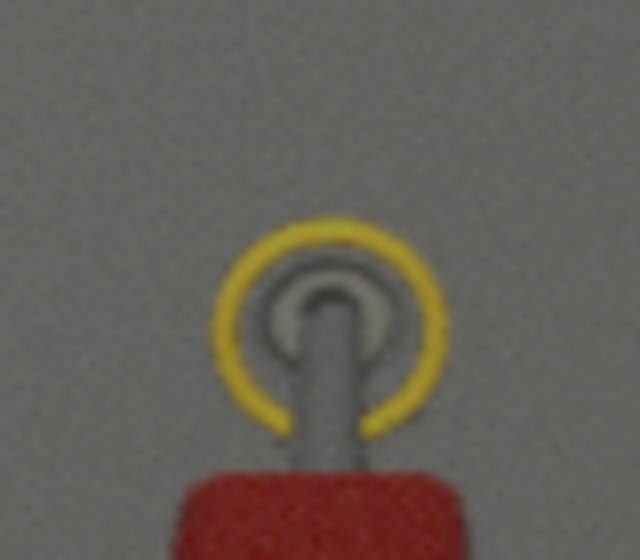

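Call:
{"api": "send_rows", "payload": {
  "deltas": [
    [-1, 0, 0.0005, 0, 0, 0, 0],
    [-1, 0, 0.001, 0, 0, 0, 0],
    [-1, 0, 0.0015, 0, 0, 0, 0],
    [-1, 0, 0.002, 0, 0, 0, 0],
    [-1, 0, 0.0025, 0, 0, 0, 0],
    [-1, 0, 0.003, 0, 0, 0, 0],
    [-1, 0, 0.0035, 0, 0, 0, 0],
    [-1, 0, 0.004, 0, 0, 0, 0],
    [-1, 0, 0.0045, 0, 0, 0, 0],
    [-1, 0, 0.005, 0, 0, 0, 0]
  ]
}}

```text
t: 13.35
tool_pos: [0.4753, -0.0092, 0.1739]
tool_rot: [-1.542, 0.355, -0.355]
contact_force: [0.1, 0.3, -1.2]
opening: 0.0175
```

Call:
{"api": "send_rows", "payload": {
  "deltas": [
    [-1, 0, 0.0005, 0, 0, 0, 0],
    [-1, 0, 0.001, 0, 0, 0, 0],
    [-1, 0, 0.0015, 0, 0, 0, 0],
    [-1, 0, 0.002, 0, 0, 0, 0],
    [-1, 0, 0.0025, 0, 0, 0, 0],
    [-1, 0, 0.003, 0, 0, 0, 0],
    [-1, 0, 0.0035, 0, 0, 0, 0],
    [-1, 0, 0.004, 0, 0, 0, 0],
    [-1, 0, 0.0045, 0, 0, 0, 0],
    [-1, 0, 0.005, 0, 0, 0, 0]
  ]
}}

```text
t: 14.6
tool_pos: [0.4753, -0.0092, 0.1689]
tool_rot: [-1.542, 0.355, -0.355]
contact_force: [0.8, 0.6, -1.2]
opening: 0.0171
```

```bash
python3 look.py wrist 9
```

```text
14.6 [ 0.4753 -0.0092  0.1689] 0.017077126932439304 [ 0.8213  0.6053 -1.1817] [-0.0041 -0.0375  0.0202]
[285.9001 203.605 ]
wrist [285.9001 203.605 ] 245 168
```

View pics/9wristc.png

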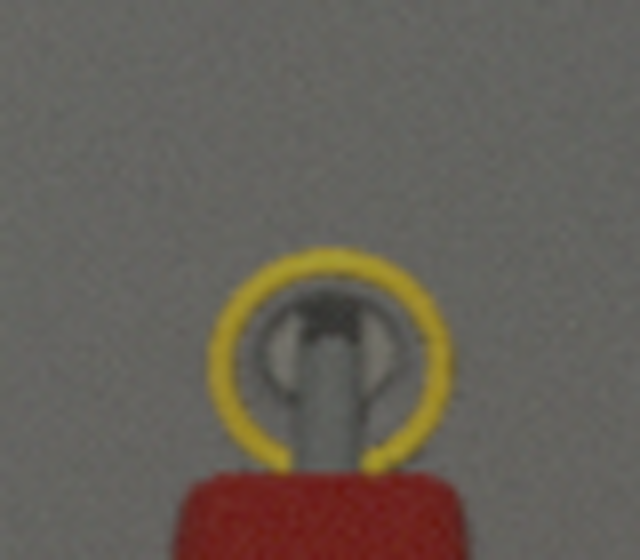

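Call:
{"api": "send_rows", "payload": {
  "deltas": [
    [-1, 0, 0.0005, 0, 0, 0, 0],
    [-1, 0, 0.001, 0, 0, 0, 0],
    [-1, 0, 0.0015, 0, 0, 0, 0],
    [-1, 0, 0.002, 0, 0, 0, 0],
    [-1, 0, 0.0025, 0, 0, 0, 0],
    [-1, 0, 0.003, 0, 0, 0, 0],
    [-1, 0, 0.0035, 0, 0, 0, 0],
    [-1, 0, 0.004, 0, 0, 0, 0],
    [-1, 0, 0.0045, 0, 0, 0, 0],
    [-1, 0, 0.005, 0, 0, 0, 0]
  ]
}}

```text
t: 15.9
tool_pos: [0.4757, -0.0093, 0.1646]
tool_rot: [-1.541, 0.354, -0.356]
contact_force: [0.1, 0.6, 3.9]
opening: 0.0172
```

Call:
{"api": "send_rows", "payload": {
  "deltas": [
    [-1, 0, 0.0005, 0, 0, 0, 0],
    [-1, 0, 0.001, 0, 0, 0, 0],
    [-1, 0, 0.0015, 0, 0, 0, 0],
    [-1, 0, 0.002, 0, 0, 0, 0],
    [-1, 0, 0.0025, 0, 0, 0, 0],
    [-1, 0, 0.003, 0, 0, 0, 0],
    [-1, 0, 0.003, 0, 0, 0, 0],
    [-1, 0, 0.003, 0, 0, 0, 0],
    [-1, 0, 0.003, 0, 0, 0, 0],
    [-1, 0, 0.003, 0, 0, 0, 0]
  ]
}}

```text
t: 17.15
tool_pos: [0.4761, -0.0093, 0.1623]
tool_rot: [-1.541, 0.353, -0.356]
contact_force: [-0.2, 0.1, 5.3]
opening: 0.0173
```

```bash
python3 - <<'E'
from h import *
o=get_obs(); print(o['t'],o['tool_pos'],o['contact_force'])
w=get_image('scene'); cv2.imwrite('pics/10s.png',cv2.resize(w['frame'][125:235,130:270,::-1],None,fx=5,fy=5,interpolation=2))
print(get_obs()['contact_force'])
E
```

```text
17.15 [ 0.47613984 -0.0093329   0.16227466] [-0.23590342  0.1311003   5.33868475]
[-1.62261153  0.73513526  5.98637064]
```

View pics/10s.png

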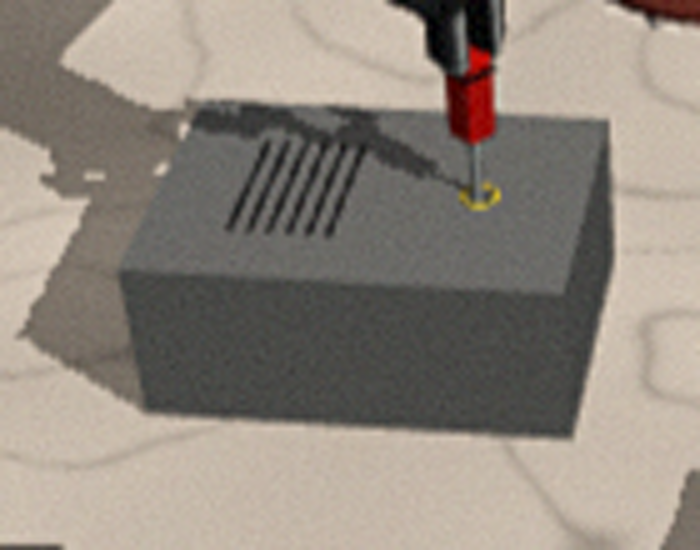

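Call:
{"api": "send_rows", "payload": {
  "deltas": [
    [-1, 0, 0.0004, 0, 0, 0, 0],
    [-1, 0, 0.0008, 0, 0, 0, 0],
    [-1, 0, 0.0012, 0, 0, 0, 0],
    [-1, 0, 0.0016, 0, 0, 0, 0],
    [-1, 0, 0.002, 0, 0, 0, 0],
    [-1, 0, 0.0025, 0, 0, 0, 0],
    [-1, 0, 0.0025, 0, 0, 0, 0],
    [-1, 0, 0.0025, 0, 0, 0, 0],
    [-1, 0, 0.0025, 0, 0, 0, 0],
    [-1, 0, 0.0025, 0, 0, 0, 0]
  ]
}}

```text
t: 18.45
tool_pos: [0.4764, -0.0094, 0.1602]
tool_rot: [-1.541, 0.353, -0.357]
contact_force: [-0.8, 0.7, 7.1]
opening: 0.0168
```

```bash
cat > sc.py <<'E'
from h import *
import sys
o=get_obs(); print(o['t'],o['tool_pos'],o['contact_force'])
w=get_image('scene'); cv2.imwrite(f'pics/{sys.argv[1]}s.png',cv2.resize(w['frame'][125:235,130:270,::-1],None,fx=5,fy=5,interpolation=2))
print(get_obs()['contact_force'])
E
python3 sc.py 11
```

```text
18.45 [ 0.47636111 -0.00935381  0.1601574 ] [-0.75900534  0.67774829  7.14626214]
[-0.80885617  0.38109821  6.78949962]
```

View pics/11s.png

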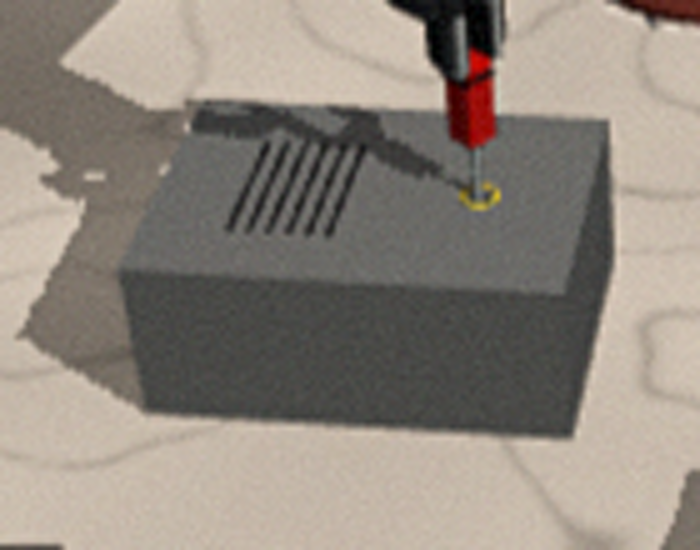

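Call:
{"api": "send_rows", "payload": {
  "deltas": [
    [-1, 0, 0.0004, 0, 0, 0, 0],
    [-1, 0, 0.0008, 0, 0, 0, 0],
    [-1, 0, 0.0012, 0, 0, 0, 0],
    [-1, 0, 0.0016, 0, 0, 0, 0],
    [-1, 0, 0.002, 0, 0, 0, 0],
    [-1, 0, 0.002, 0, 0, 0, 0],
    [-1, 0, 0.002, 0, 0, 0, 0],
    [-1, 0, 0.002, 0, 0, 0, 0],
    [-1, 0, 0.002, 0, 0, 0, 0],
    [-1, 0, 0.002, 0, 0, 0, 0]
  ]
}}

```text
t: 19.75
tool_pos: [0.4762, -0.0093, 0.1579]
tool_rot: [-1.541, 0.353, -0.356]
contact_force: [-1.4, -0.2, 7.6]
opening: 0.0174
```

```bash
python3 sc.py 12
```

```text
19.75 [ 0.47617317 -0.00930758  0.15786419] [-1.42191057 -0.19673011  7.63702566]
[ 0.39381098 -0.86443092  5.70114401]
```

View pics/12s.png

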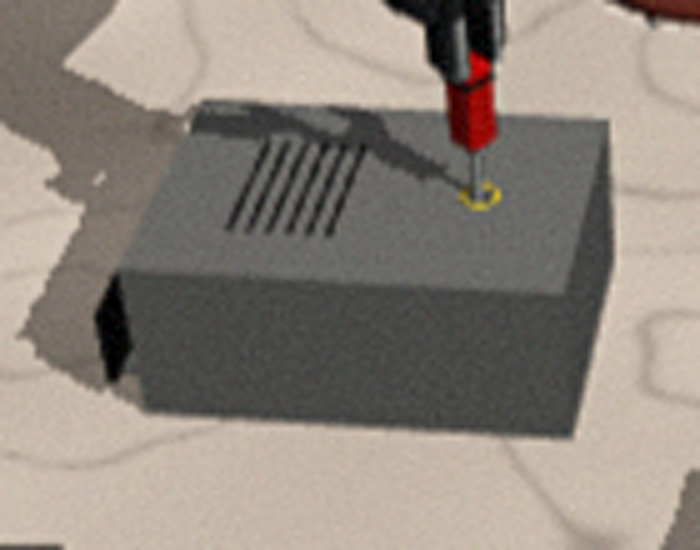

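Call:
{"api": "send_rows", "payload": {
  "deltas": [
    [-1, 0, 0.0003, 0, 0, 0, 0],
    [-1, 0, 0.0006, 0, 0, 0, 0],
    [-1, 0, 0.0006, 0, 0, 0, 0],
    [-1, 0, 0.0006, 0, 0, 0, 0],
    [-1, 0, 0.0006, 0, 0, 0, 0],
    [-1, 0, 0.0006, 0, 0, 0, 0],
    [-1, 0, 0.0006, 0, 0, 0, 0],
    [-1, 0, 0.0006, 0, 0, 0, 0],
    [-1, 0, 0.0006, 0, 0, 0, 0],
    [-1, 0, 0.0006, 0, 0, 0, 0]
  ]
}}

```text
t: 21.05
tool_pos: [0.4762, -0.0093, 0.1574]
tool_rot: [-1.541, 0.353, -0.357]
contact_force: [-2.1, 1.0, 7.3]
opening: 0.0171
```

```bash
python3 sc.py 13
```

```text
21.05 [ 0.47622623 -0.00931495  0.15736748] [-2.10732715  1.02691543  7.34843077]
[-0.79217881  1.16484239  7.03036154]
```

View pics/13s.png

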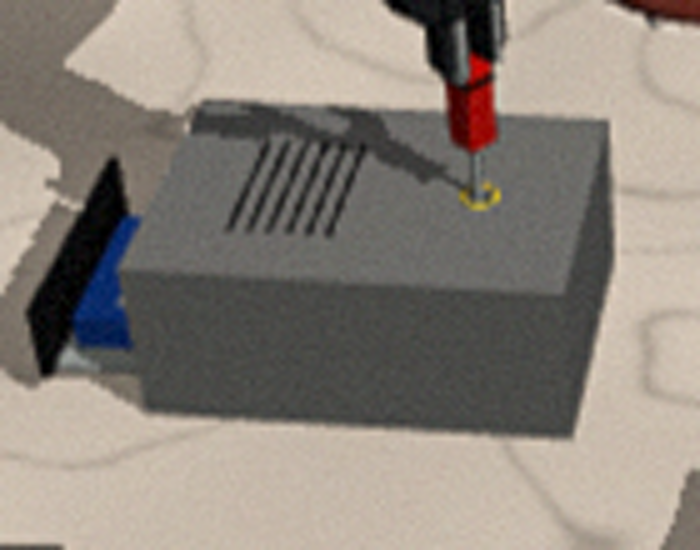

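Call:
{"api": "send_rows", "payload": {
  "deltas": [
    [-1, 0, 0, 0, 0, 0, 0],
    [-1, 0, 0, 0, 0, 0, 0],
    [-1, 0, 0, 0, 0, 0, 0],
    [-1, 0, 0, 0, 0, 0, 0],
    [-1, 0, 0, 0, 0, 0, 0],
    [-1, 0, 0, 0, 0, 0, 0],
    [-1, 0, 0, 0, 0, 0, 0],
    [-1, 0, 0, 0, 0, 0, 0],
    [-1, 0, 0, 0, 0, 0, 0],
    [-1, 0, 0, 0, 0, 0, 0]
  ]
}}

```text
t: 22.35
tool_pos: [0.4762, -0.0093, 0.1573]
tool_rot: [-1.541, 0.353, -0.357]
contact_force: [-0.7, -0.4, 6.1]
opening: 0.0171
```

```bash
python3 sc.py 14; python3 - <<'E'
from h import *
s=dict(np.load('6scene.npz'))
d=np.array([.4893,-.0685]); f=np.array([np.cos(np.radians(-80.3)),np.sin(np.radians(-80.3))]); l=np.array([-f[1],f[0]])
for out in (.05,.06):
    c=d+f*(.12+out)
    print(out,(proj(s,[(*(c+l*a),z) for a in(-.077,.077) for z in (.014,.062)])-[130,125])*5+2)
E
```

```text
22.35 [ 0.47619188 -0.00932491  0.15734758] [-0.74399636 -0.37844719  6.05550455]
[-0.0552506   0.03653113  6.78591677]
0.05 [[138.31669158 223.85206577]
 [125.55363701 157.47018262]
 [ 58.87875623 382.50794258]
 [ 43.16449722 313.65954638]]
0.06 [[122.22490919 223.02970603]
 [109.13723509 156.6698018 ]
 [ 41.40545641 381.51311462]
 [ 25.30783902 312.68639194]]
```

View pics/14s.png

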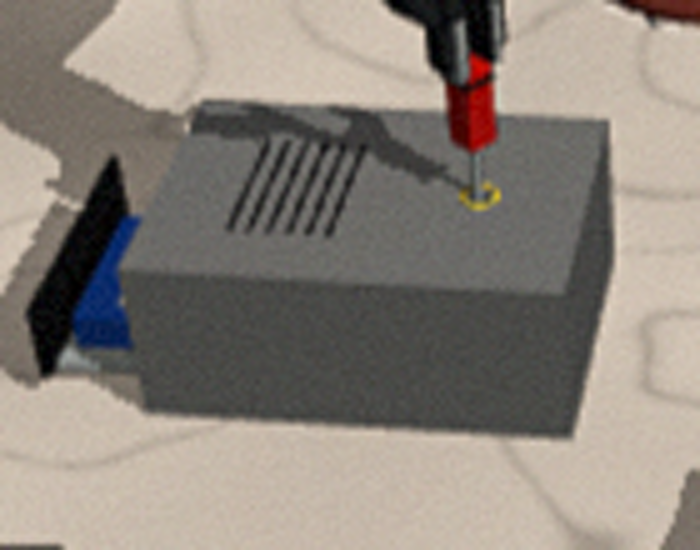

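Call:
{"api": "send_rows", "payload": {
  "deltas": [
    [-1, 0, -0.006, 0, 0, 0, 0],
    [-1, 0, -0.014, 0, 0, 0, 0],
    [-1, 0, -0.022, 0, 0, 0, 0],
    [-1, 0, -0.03, 0, 0, 0, 0],
    [-1, 0, -0.038, 0, 0, 0, 0],
    [-1, 0, -0.046, 0, 0, 0, 0],
    [-1, 0, -0.054, 0, 0, 0, 0],
    [-1, 0, -0.062, 0, 0, 0, 0],
    [-1, 0, -0.064, 0, 0, 0, 0],
    [-1, 0, -0.064, 0, 0, 0, 0]
  ]
}}

```text
t: 23.65
tool_pos: [0.4754, -0.0092, 0.2199]
tool_rot: [-1.542, 0.355, -0.355]
contact_force: [-0.7, 0.7, -0.3]
opening: 0.0172
```

```bash
python3 sc.py 15;  python3 look.py wrist 15; python3 - <<'E'
from h import *
o=get_obs();R0=R.from_rotvec(o['tool_rot']).as_matrix();p=o['tool_pos']
deltas(p,R0,[((.4643,.2348,.222),-25.9)])
E
```

```text
23.65 [ 0.47536358 -0.0092015   0.21988732] [-0.67963504  0.69791687 -0.34506301]
[-0.11877627  0.79254881 -0.67920939]
23.7 [ 0.4752 -0.0092  0.2196] 0.017584282700102403 [-0.1188  0.7925 -0.6792] [-0.0141  0.019  -0.0075]
[285.888  203.5879]
wrist [285.888  203.5879] 245 168
[-0.1164 -0.0026  0.2147] [ 0.01 -0.02 -0.04]
```

View pics/15s.png

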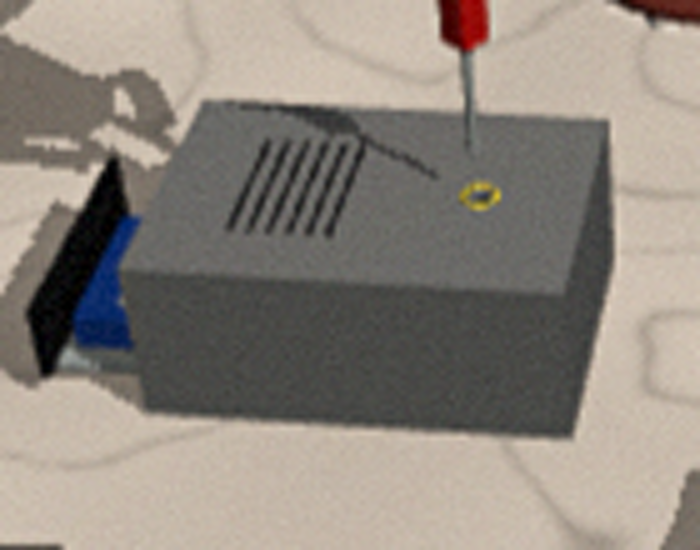

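View pics/15wristc.png

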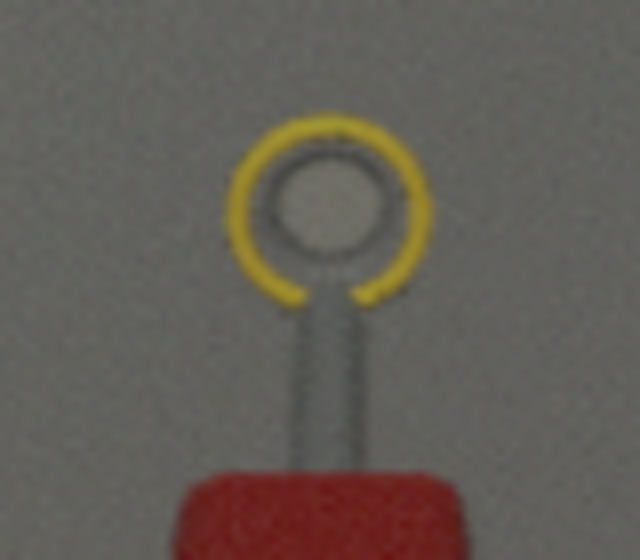

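Call:
{"api": "send_rows", "payload": {
  "deltas": [
    [-1, -0.014, -0.0025, 0.025, 0, 0, 0],
    [-1, -0.035, -0.0025, 0.065, 0, 0, 0],
    [-1, -0.058, -0.0025, 0.107, 0, 0, 0],
    [-1, -0.08, -0.0025, 0.15, 0, 0, 0],
    [-1, -0.1, -0.0025, 0.185, 0, 0, 0],
    [-1, -0.112, -0.0025, 0.206, 0, 0, 0],
    [-1, -0.1164, -0.0025, 0.2147, 0, 0, 0],
    [-1, -0.1164, 0.01, 0.2147, 0, 0, 0],
    [-1, -0.1164, 0.02, 0.2147, 0, 0, 0],
    [-1, -0.1164, 0.02, 0.2147, 0, 0, 0]
  ]
}}

```text
t: 25.0
tool_pos: [0.4637, 0.2336, 0.1978]
tool_rot: [-1.543, 0.358, -0.354]
contact_force: [-0.4, -0.5, -0.4]
opening: 0.0171
```

```bash
python3 look.py wrist 16;python3 look.py scene 16
```

```text
25.0 [0.4637 0.2336 0.1978] 0.017085098404366388 [-0.4174 -0.504  -0.4281] [-0.0116 -0.0007 -0.0077]
[285.8837 203.6085]
wrist [285.8837 203.6085] 245 168
25.05 [0.4641 0.2339 0.1988] 0.017524068002079018 [0.072  0.8085 0.0729] [ 0.0408 -0.0192 -0.0238]
[313.5766 172.4915]
scene [313.5766 172.4915] 273 137
```

View pics/16wristc.png

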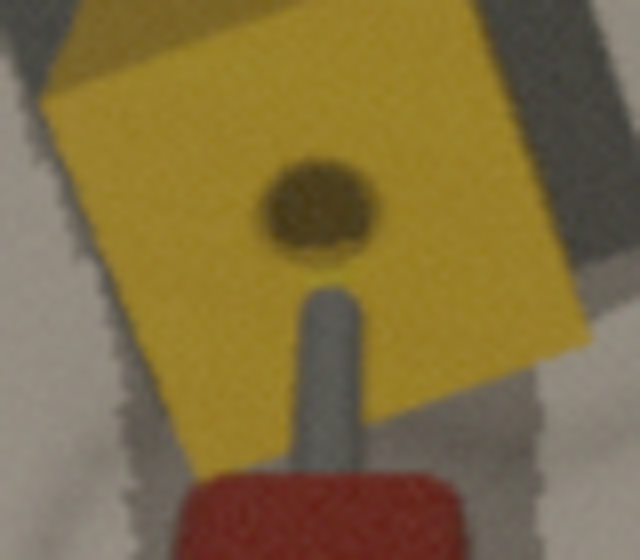

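View pics/16scenec.png

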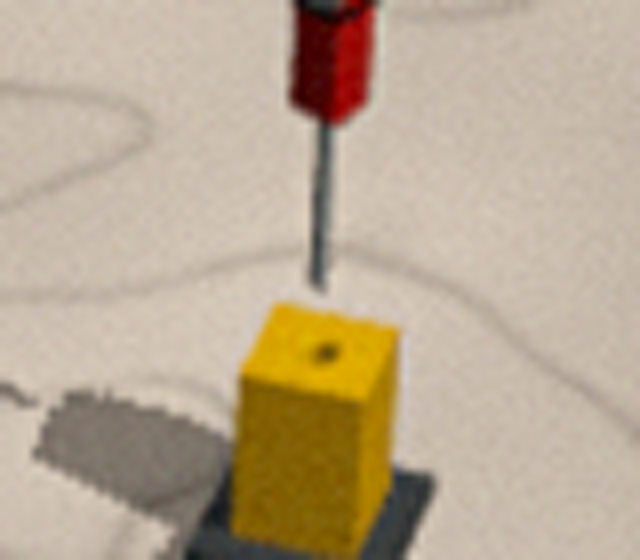

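```bash
python3 - <<'E'
from h import *
np.set_printoptions(precision=4,suppress=True)
R0=Rdown(-25.9)
w=dict(np.load('16wrist.npz')); s=dict(np.load('16scene.npz'))
h=ray(w,crop((320,212),245,168,8),.08); t=ray(w,crop((331,289),245,168,8),.1048)
print('wrist hole',h,'tip',t, 'tool diff',R0.T@(h-t))
h2=ray(s,crop((327,352),273,137,8),.08); t2=ray(s,crop((318,289),273,137,8),.1058)
print('scene hole',h2,'tip',t2,'diff',h2-t2, R0.T@(h2-t2))
o=get_obs(); print(o['tool_pos'],o['tool_rot'])
E
```

```text
wrist hole [0.4647 0.2349 0.08  ] tip [0.4653 0.2336 0.1048] tool diff [-0.001   0.0248  0.0009]
scene hole [0.4668 0.2349 0.08  ] tip [0.4676 0.231  0.1058] diff [-0.0008  0.004  -0.0258] [-0.0025  0.0258  0.0032]
[0.4645 0.2341 0.1995] [-1.5417  0.3559 -0.3552]
```

Call:
{"api": "send_rows", "payload": {
  "deltas": [
    [-1, -0.0018, 0.005, 0.0008, 0, 0, 0],
    [-1, -0.0018, 0.01, 0.0008, 0, 0, 0],
    [-1, -0.0018, 0.015, 0.0008, 0, 0, 0],
    [-1, -0.0018, 0.019, 0.0008, 0, 0, 0],
    [-1, -0.0018, 0.021, 0.0008, 0, 0, 0],
    [-1, -0.0018, 0.021, 0.0008, 0, 0, 0],
    [-1, -0.0018, 0.021, 0.0008, 0, 0, 0],
    [-1, -0.0018, 0.021, 0.0008, 0, 0, 0],
    [-1, -0.0018, 0.021, 0.0008, 0, 0, 0],
    [-1, -0.0018, 0.021, 0.0008, 0, 0, 0]
  ]
}}

```text
t: 26.35
tool_pos: [0.4633, 0.2363, 0.1789]
tool_rot: [-1.541, 0.355, -0.355]
contact_force: [-1.4, 0.4, -1.0]
opening: 0.0174
```

```bash
python3 look.py wrist 17;python3 look.py scene 17
```

```text
26.35 [0.4633 0.2363 0.1789] 0.017423012921944914 [-1.3698  0.4349 -1.0402] [-0.0032 -0.0468  0.0044]
[285.9062 203.612 ]
wrist [285.9062 203.612 ] 245 168
26.4 [0.4632 0.2363 0.1789] 0.017010544180773784 [ 1.0231  0.4158 -1.0692] [-0.013  -0.0251  0.0135]
[314.2288 178.5261]
scene [314.2288 178.5261] 274 143
```

View pics/17wristc.png

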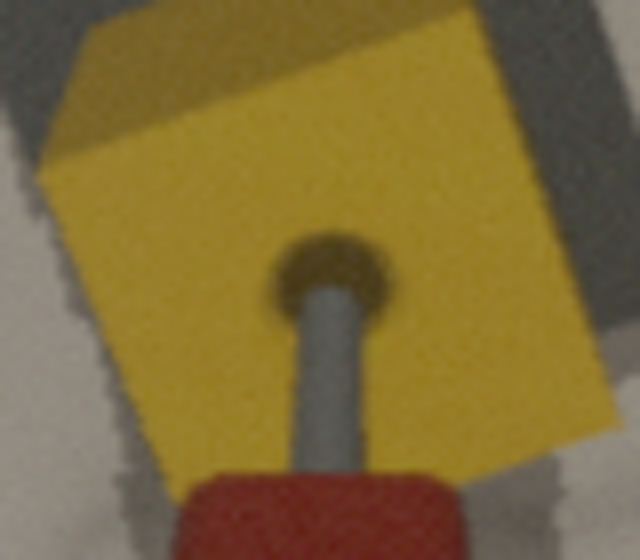

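View pics/17scenec.png

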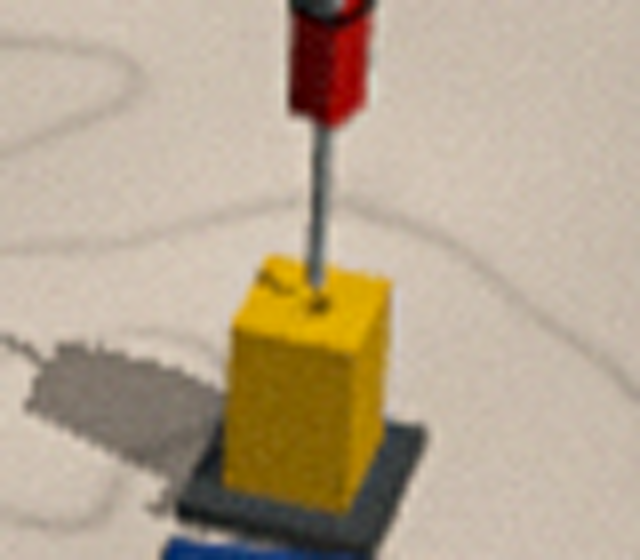

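```bash
python3 - <<'E'
from h import *
np.set_printoptions(precision=4,suppress=True)
R0=Rdown(-25.9)
w=dict(np.load('17wrist.npz')); s=dict(np.load('17scene.npz'))
h=ray(w,crop((332,287),245,168,8),.08); t=ray(w,crop((330,289),245,168,8),.0859)
print('wrist hole',h,'tip',t, 'tool diff',R0.T@(h-t))
h2=ray(s,crop((319,303),274,143,8),.08); t2=ray(s,crop((317,288),274,143,8),.0859)
print('scene hole',h2,'tip',t2,'diff',h2-t2, R0.T@(h2-t2))
E
```

```text
wrist hole [0.4646 0.235  0.08  ] tip [0.465  0.2365 0.0859] tool diff [ 0.0002  0.0059 -0.0015]
scene hole [0.4663 0.2348 0.08  ] tip [0.466  0.2338 0.0859] diff [ 0.0002  0.001  -0.0059] [-0.0002  0.0059  0.001 ]
```

Call:
{"api": "send_rows", "payload": {
  "deltas": [
    [-1, 0.0001, 0.001, -0.0007, 0, 0, 0],
    [-1, 0.0001, 0.002, -0.0007, 0, 0, 0],
    [-1, 0.0001, 0.003, -0.0007, 0, 0, 0],
    [-1, 0.0001, 0.004, -0.0007, 0, 0, 0],
    [-1, 0.0001, 0.005, -0.0007, 0, 0, 0],
    [-1, 0.0001, 0.006, -0.0007, 0, 0, 0],
    [-1, 0.0001, 0.007, -0.0007, 0, 0, 0],
    [-1, 0.0001, 0.008, -0.0007, 0, 0, 0],
    [-1, 0.0001, 0.009, -0.0007, 0, 0, 0],
    [-1, 0.0001, 0.01, -0.0007, 0, 0, 0]
  ]
}}

```text
t: 27.7
tool_pos: [0.463, 0.2356, 0.1687]
tool_rot: [-1.542, 0.355, -0.355]
contact_force: [-0.0, -0.3, -0.1]
opening: 0.0173
```

```bash
python3 look.py wrist 18
```

```text
27.7 [0.463  0.2356 0.1687] 0.017258846471604875 [-0.0408 -0.2674 -0.1469] [ 0.0144 -0.0078 -0.0074]
[285.8941 203.6057]
wrist [285.8941 203.6057] 245 168
```

View pics/18wristc.png

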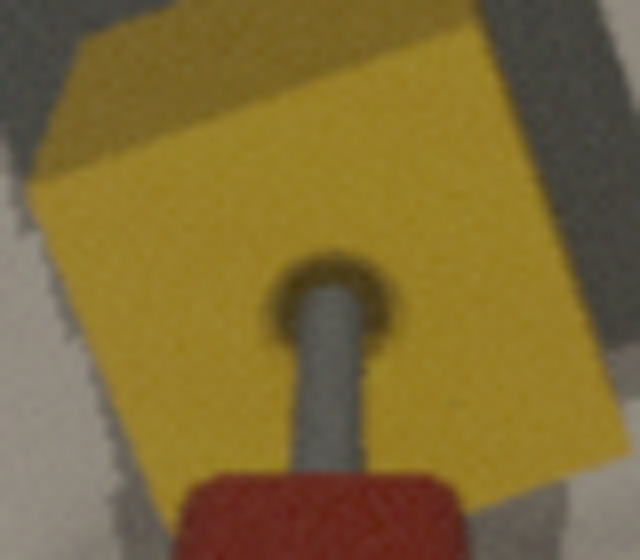

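Call:
{"api": "send_rows", "payload": {
  "deltas": [
    [-1, 0, 0.003, 0, 0, 0, 0],
    [-1, 0, 0.006, 0, 0, 0, 0],
    [-1, 0, 0.01, 0, 0, 0, 0],
    [-1, 0, 0.014, 0, 0, 0, 0],
    [-1, 0, 0.018, 0, 0, 0, 0],
    [-1, 0, 0.022, 0, 0, 0, 0],
    [-1, 0, 0.026, 0, 0, 0, 0],
    [-1, 0, 0.03, 0, 0, 0, 0],
    [-1, 0, 0.034, 0, 0, 0, 0],
    [-1, 0, 0.035, 0, 0, 0, 0]
  ]
}}

```text
t: 29.0
tool_pos: [0.4628, 0.2356, 0.1334]
tool_rot: [-1.542, 0.355, -0.354]
contact_force: [0.2, 0.3, -0.6]
opening: 0.0173
```

```bash
python3 look.py wrist 19
```

```text
29.0 [0.4628 0.2356 0.1334] 0.01727131710468496 [ 0.1888  0.2869 -0.6274] [-0.0135  0.0745  0.0074]
[285.8612 203.5687]
wrist [285.8612 203.5687] 245 168
```

View pics/19wristc.png

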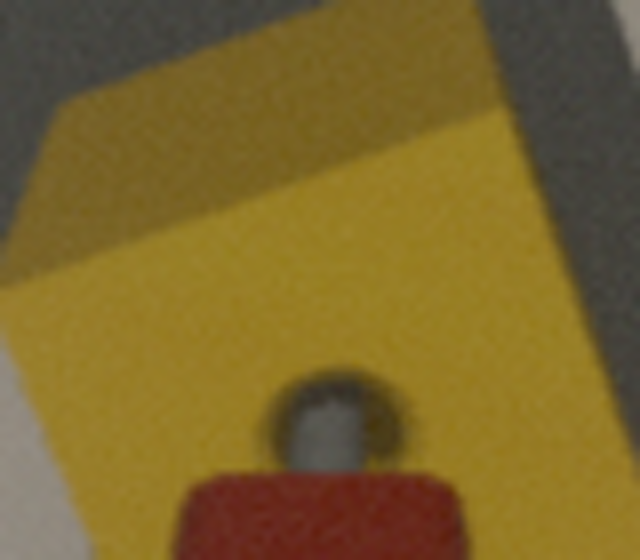

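Call:
{"api": "send_rows", "payload": {
  "deltas": [
    [-1, 0.0008, 0.003, 0, 0, 0, 0],
    [-1, 0.0008, 0.006, 0, 0, 0, 0],
    [-1, 0.0008, 0.01, 0, 0, 0, 0],
    [-1, 0.0008, 0.014, 0, 0, 0, 0],
    [-1, 0.0008, 0.018, 0, 0, 0, 0],
    [-1, 0.0008, 0.022, 0, 0, 0, 0],
    [-1, 0.0008, 0.025, 0, 0, 0, 0],
    [-1, 0.0008, 0.027, 0, 0, 0, 0],
    [-1, 0.0008, 0.029, 0, 0, 0, 0],
    [-1, 0.0008, 0.03, 0, 0, 0, 0]
  ]
}}

```text
t: 30.3
tool_pos: [0.4637, 0.2353, 0.1037]
tool_rot: [-1.542, 0.355, -0.355]
contact_force: [0.8, 1.1, 0.9]
opening: 0.0173
```

```bash
python3 look.py wrist 20; python3 look.py scene 20
```

```text
30.3 [0.4637 0.2353 0.1037] 0.017269614896544536 [0.808  1.0563 0.8742] [-0.0375  0.0109 -0.0458]
[285.879  203.5783]
wrist [285.879  203.5783] 245 168
30.35 [0.4637 0.2352 0.1037] 0.017317006166358243 [-0.1892  0.0415 -0.4974] [-0.03   -0.0139 -0.0124]
[312.6786 200.426 ]
scene [312.6786 200.426 ] 272 165
```

View pics/20scenec.png

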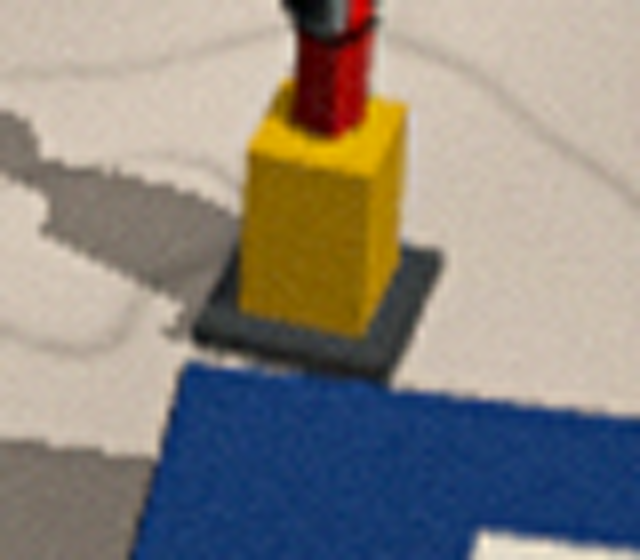

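Call:
{"api": "send_rows", "payload": {
  "deltas": [
    [-1, 0, 0.0005, 0, 0, 0, 0],
    [-1, 0, 0.001, 0, 0, 0, 0],
    [-1, 0, 0.001, 0, 0, 0, 0],
    [-1, 0, 0.001, 0, 0, 0, 0],
    [-0.5, 0, 0.0005, 0, 0, 0, 0],
    [-0.3, 0, 0.0005, 0, 0, 0, 0],
    [0, 0, 0.0005, 0, 0, 0, 0],
    [0.2, 0, 0.0005, 0, 0, 0, 0],
    [0.4, 0, 0.0005, 0, 0, 0, 0],
    [0.6, 0, 0.0005, 0, 0, 0, 0]
  ]
}}

```text
t: 31.65
tool_pos: [0.4637, 0.2353, 0.1033]
tool_rot: [-1.542, 0.355, -0.355]
contact_force: [-0.3, -0.0, -0.0]
opening: 0.0679
```

```bash
python3 look.py wrist 21; python3 look.py scene 21; python3 - <<'E'
import cv2,numpy as np
a=dict(np.load('21wrist.npz'))['frame'][:,:,::-1]
cv2.imwrite('pics/21w.png',cv2.resize(a[205:335,200:360],None,fx=5,fy=5,interpolation=2))
E
```

```text
31.65 [0.4637 0.2353 0.1033] 0.06789009242275675 [-0.3463 -0.0376 -0.0187] [0.0022 0.0016 0.0282]
[285.8662 203.6005]
wrist [285.8662 203.6005] 245 168
31.7 [0.4637 0.2353 0.1033] 0.06823815850982928 [ 0.2727 -0.3182  0.4043] [-0.0038 -0.0396  0.0332]
[312.6727 200.5368]
scene [312.6727 200.5368] 272 165
```

View pics/21w.png

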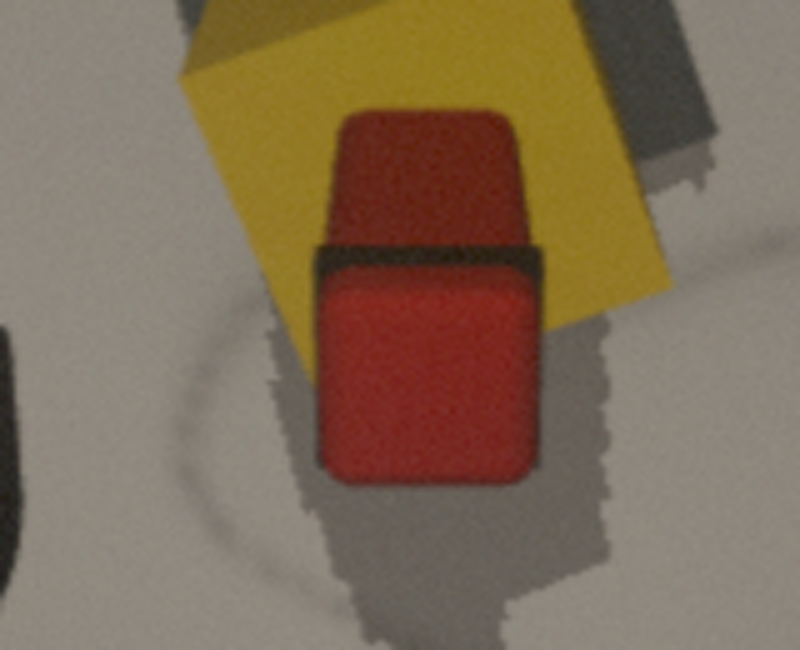

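View pics/21scenec.png

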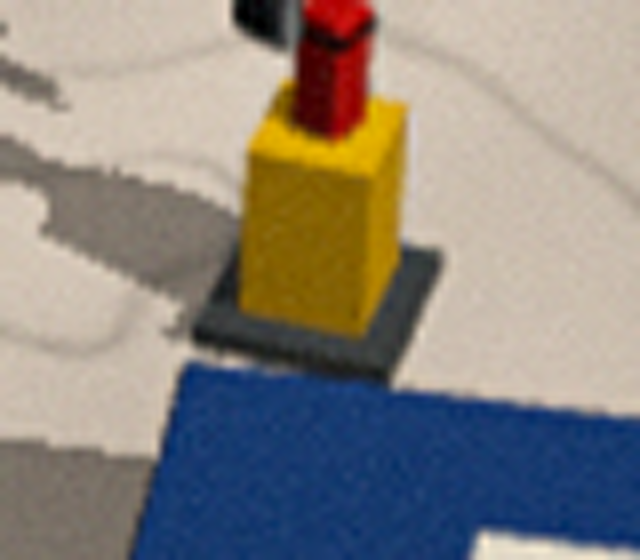

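Call:
{"api": "send_rows", "payload": {
  "deltas": [
    [1, 0, -0.01, 0, 0, 0, 0],
    [1, 0, -0.03, 0, 0, 0, 0],
    [1, 0, -0.05, 0, 0, 0, 0],
    [1, 0, -0.075, 0, 0, 0, 0],
    [1, 0, -0.1, 0, 0, 0, 0],
    [1, 0, -0.13, 0, 0, 0, 0],
    [1, 0, -0.15, 0, 0, 0, 0],
    [1, 0, -0.15, 0, 0, 0, 0],
    [1, 0, -0.15, 0, 0, 0, 0],
    [1, 0, -0.15, 0, 0, 0, 0]
  ]
}}

```text
t: 33.0
tool_pos: [0.463, 0.235, 0.2516]
tool_rot: [-1.543, 0.357, -0.353]
contact_force: [-0.8, 0.9, 0.5]
opening: 0.0855
```

```bash
python3 - <<'E'
from h import *
o=get_obs(); print(o['t'],o['tool_pos'],o['dq'].round(3))
w=get_image('wrist'); cv2.imwrite('pics/22w.png',w['frame'][:,:,::-1])
s=get_image('scene'); cv2.imwrite('pics/22s.png',s['frame'][:,:,::-1])
cv2.imwrite('pics/22sc.png',cv2.resize(s['frame'][140:220,280:350,::-1],None,fx=7,fy=7,interpolation=2))
E
```

```text
33.0 [0.46298538 0.23499401 0.25157427] [ 0.001  0.001 -0.005  0.     0.002  0.   ]
```

View pics/22s.png

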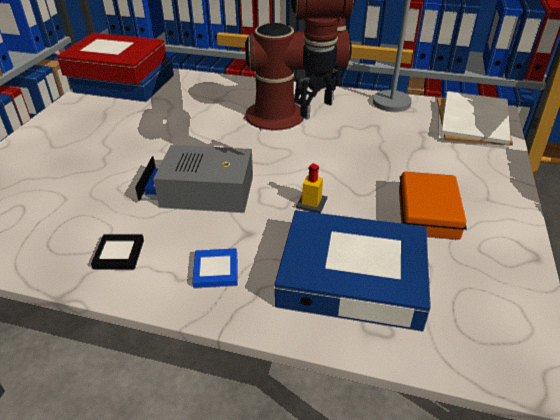

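View pics/22sc.png

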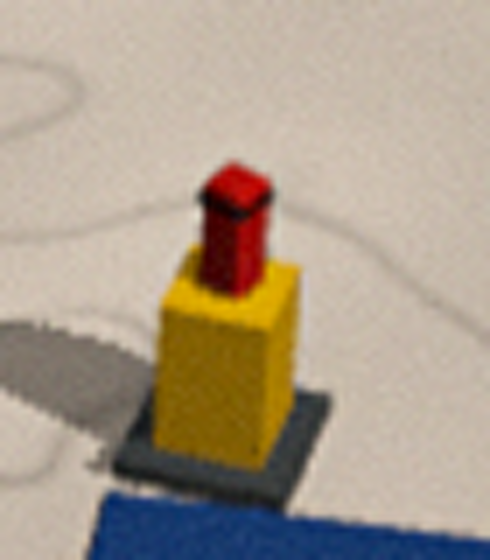

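View pics/22w.png

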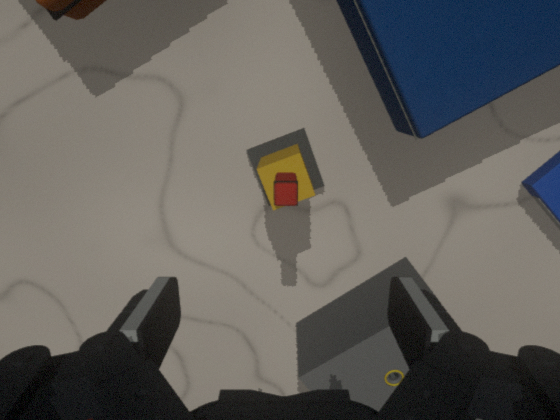

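The pin is fully seated upright in its stand (scene view, handle at about 313,173), the tray is out (panel at about 146,178), and the gripper is clear. The other objects are at the same pixels as in the first picture, so I'm handing the job in.

```bash
python3 -c "
from station import *
print(finish_job())"
```

```text
the job is handed in; nothing more can be done
None
```

The tray is out, the pin is back in its stand, and I handed the job in at about 33 s of the 58 s allowed.

- **Press:** I took the pin and guided its rod into the ringed hole using the cameras. I then lowered it in small steps until it touched the latch about 27 mm down. The highest wrist force I read was about 7.6 N. I only read force at the end of each move, so short peaks in between were not seen. I kept the latch pressed for about 2.5 s after the tray began to move.
- **Tray:** It had stopped moving before I let the latch go, and it stayed out in the last scene picture. Measured against the projected tray panel, it was 56 to 59 mm out. That agrees with fully out (60 mm) within the camera calibration error.
- **Pin:** It stands upright with its handle resting on the yellow block. The tool height at release was 0.1033 m, against 0.1030 m when I first gripped it.
- **Everything else:** By eye, the cartridges, box file and case are where they were in the first picture. The gripper is open and well above the stand, touching nothing.

**Disagreement:** The scene and top cameras placed the holes 2 to 5 mm away from where the wrist camera did. I aligned mainly by the wrist camera and by the tip against the hole in the same picture, and both insertions went in without side forces I could tell from sensor noise.

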